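# Load the slide feeder, refit its cover and lock it with the cam

### The job

Lift the cover plate off the slide feeder and lay it on the black pad, then push every slide carrier on the bench, one at a time and lying flat, down past the sprung lips into the magazine so that the lips hold it. Then put the cover back over its two pins, flat and fully home, and turn the cam knob clockwise until the sprung follower drops into the notch and its tongue locks the cover. Leave the other things on the bench where they are.

Things in the scene. Friction and masses are not known exactly. Their poses are not given: they have to be found in the camera images.
- feeder: the slide feeder, fixed to the bench: white housing on a black base 84 mm (x) by 262 mm (y). Origin: at bench level under the magazine's centre, z up; its y runs from the magazine to the cam lock (axis at y = +125). Two end towers at y = 45.5 to 72 and -45.5 to -72 mm, 48 mm wide, tops at z = 80 mm. Cam pedestal: y 87 to 179 mm, 72 mm wide, top at z = 84 mm
- mouth (a point): centre of the magazine's mouth, 80 mm above the bench, between the towers. The open shaft takes flat carriers, their length along the feeder's y, with 1.2 mm play each side, more at the top where it flares (z 72 to 79 mm). Its +x and -x sides are open above z = 50 mm over the middle 60 mm of the length, so fingers holding a carrier by its width can come down beside it
- lips (a point): on the shaft's axis, 66 mm above the bench: the flat underside of the two sprung lips, one at each end, reaching 2.5 mm over a carrier's end; bevelled above. A carrier laid in the mouth rests on the bevels, top at about 81 mm; pressed down in its middle with 5 to 10 N until its top is 2 mm below this point, it snaps under and stays, top at 66 mm, above those already in. Room for five
- pin_a (a point): foot of one of two steel locating pins, 8 mm thick and 12 mm high, on the tower tops at feeder y = +58 mm (this one) and -58 mm, 80 mm above the bench
- platform (a joint): the spring-loaded platform in the magazine, metres pushed down: 0 when empty, about 0.009 more for each carrier held; travel 0.05
- cover: the grey cover plate, 56 mm (its x) by 144 mm (its y) by 6 mm, about 160 g, with two 12 mm through-holes at y = +58 and -58 mm. Origin: centre of its underside. Seated, it lies flat on the towers, origin at the mouth, its y along the feeder's y, either way round. At the start it lies loose on the pins, unlocked
- cover_grip (a point): middle of the grip bar on the cover, 18 mm above the cover's underside; the bar is 12 mm wide (cover's x), 50 mm long (cover's y), from 6 to 28 mm above the underside
- pad: a flat black rubber pad fixed to the bench, 180 mm (its x) by 100 mm (its y) by 4 mm, free and clear: the place to lay the cover meanwhile, with the cover's length along the pad's x. Origin: centre of its underside
- cam_knob (a joint): angle of the cam knob, rad, growing clockwise seen from above: 0 at its stop; starts between 0 and 0.6, stays where it is left (friction 0.04 N m). Near 1.85 the roller starts down the notch's ramp and draws the knob on to about 2.11, where a nose on the cam stops it. Turning it back out of the notch takes about 0.3 N m
- knob_grip (a point): on the cam axis, 117 mm above the bench, middle of the knob's black grip bar: 48 mm long, 12 mm wide, from 106 to 128 mm above the bench, over an aluminium cam disc 60 mm across (top at 103 mm; its stop nose reaches 38 mm from the axis). The point's x axis runs along the bar and turns with it; at joint value 0 it is along the feeder's x
- follower (a joint): travel of the sprung steel follower towards the magazine, m: 0 while its roller (on the side of the cam away from the magazine) rides on the rim, 0.007 when dropped into the notch; its flat tongue then reaches about 3.5 mm over the cover's edge, its underside 88 mm above the bench
- carrier1: a white plastic slide carrier (flat frame with one glass slide): a plain block 30 mm (its x) by 84 mm (its y) by 9 mm (z), 30 g, lying flat on the bench at the start. Origin: centre of its underside. Three to five of the five carriers are present; they are alike, and either end may lead
- carrier2: a white plastic slide carrier (flat frame with one glass slide): a plain block 30 mm (its x) by 84 mm (its y) by 9 mm (z), 30 g, lying flat on the bench at the start. Origin: centre of its underside. Three to five of the five carriers are present; they are alike, and either end may lead
- carrier3: a white plastic slide carrier (flat frame with one glass slide): a plain block 30 mm (its x) by 84 mm (its y) by 9 mm (z), 30 g, lying flat on the bench at the start. Origin: centre of its underside. Three to five of the five carriers are present; they are alike, and either end may lead
- carrier4: a white plastic slide carrier (flat frame with one glass slide): a plain block 30 mm (its x) by 84 mm (its y) by 9 mm (z), 30 g, lying flat on the bench at the start. Origin: centre of its underside. Three to five of the five carriers are present; they are alike, and either end may lead
- carrier5: a white plastic slide carrier (flat frame with one glass slide): a plain block 30 mm (its x) by 84 mm (its y) by 9 mm (z), 30 g, lying flat on the bench at the start. Origin: centre of its underside. Three to five of the five carriers are present; they are alike, and either end may lead
- reagent: bystander: clear reagent bottle, 60 mm across, 130 mm high
- beaker: bystander: glass beaker, 70 mm across, 85 mm high
- dishes: bystander: a closed petri dish, 60 mm across, 14 mm high
- marker: bystander: marker pen, 110 x 14 x 14 mm, lying along its x
- timer: bystander: bench timer, 60 x 60 x 18 mm
- forceps: bystander: steel forceps, 120 x 12 x 5 mm, lying along its x
Not all that is in view belongs to the job. What is shaped like the carrier4 but red is not meant.

How it is judged:
By the outcome, as a careful person would: the job done as asked, in the order asked, and still so for the second after the job is handed in, with the robot touching nothing.
Of carrier1, carrier2, carrier3, carrier4, carrier5 only 3 to 5 are there at a start; the rules pass over those that are not, and their reading is None.
At some moment in a run one of carrier1, carrier2, carrier3, carrier4, carrier5 may be knocked a few centimetres aside while the robot is not near it.
Once in a run the grip may slacken for a moment while it holds something.
It also fails if it takes over 210 s, if anything falls off the work surface, if the arm or the gripper's body presses on something with over 40 N, if the wrist force passes 120 N, or if a joint passes its speed limit or range.

### The arm

A 6-joint arm with a two-finger parallel gripper is mounted at the origin on the work surface. World frame = base frame: x ahead of the robot, y to its left, z up, the work surface at z = 0. Lengths are in m, angles in degrees, forces in N, time in s.
With the tool pointing down it reaches from about 0.375 to 0.75 m from the base axis. Payload 9 kg.
Tool frame: the origin (TCP) lies midway between the tips of the shut fingers; the grasp point (between the pads) lies 19 mm behind it (bot.tcp_to_grasp is the y of the grasp point in the tool frame, in m); y points along the fingers, z is the direction in which the jaws open and shut, and the axes are right-handed (so a half turn about y gives the same grasp; the last joint's range is limited). The gripper opens to 85 mm and grips with 20 to 120 N. Pads are 22 mm wide; open, the fingers measure 114 mm over their backs; the gripper's body (76 mm by 85 mm) begins 54 mm behind the grasp point. The pads swing forward as they close: fully open they stand 13 mm farther back than shut.
Start: joints at [-78.421, 5.964, 5.575, 89.605, 0, 77.527], TCP at [0.245, -0.548, 0.231] pointing down, gripper open.
Joint ranges: [-171.21, 171.21], [-48.23, 106.86], [-62.78, 66.21], [-105.2, 120.99], [-86.42, 89.51], [-180, 180]. Speed limits (degrees/s): [127.2, 127.2, 147.25, 180, 180, 180].

### API

Orientations are given as [roll, pitch, yaw] about the fixed x, y, z axes, in that order (R = Rz(yaw) Ry(pitch) Rx(roll)).
In Python, from station import bot, imaging, order gives the robot as it stands.
- The arm moves only by the tool send_rows, never from a script. Its arguments are lists of equal length, an entry for each row: "offset": the shift along the tool's x, y, z in cm, a list of three; "turn": the turn, a rotation vector about the tool's x, y, z in degrees, a list of three; "fingers": the opening, from 0 (shut) to 1 (fully open). A call has 1 to 8 rows; each row is the pose to reach, as a shift and turn from the pose commanded when the call began, along the tool's axes at that moment; what a row does not reach only later rows make up. A row lasts 1/10 s, in which the tool goes at most 50 mm and 8.59 degrees, less where a joint would pass 70% of its speed; a pose out of reach is approached as far as the arm can. A call with a gripper value outside its range is refused whole. The fingers move at their own pace and stop on an object; "grip_force" is the grip in N (left out, the last holds). Time passes only in rows, so rows that repeat a pose let the fingers close. It gives the time, the measured TCP pose, the force and the opening at its end, in the units of the state.
- bot.sense(): the state, without advancing time (a new reading comes with each control period).
- imaging.camera(name): name is "scene" or "side" or "wrist"; returns a dict with "image" (384x512x3 uint8, red, green, blue), "fx", "fy", "cx", "cy" (pixels), "D" ([k1, k2, p1, p2, k3] as OpenCV has them; the pictures are not rectified), "cam_to_world" (4x4, takes a point from camera to world coordinates); the wrist camera has in their place "tool_from_camera" (4x4, takes a point from camera to tool coordinates, whose origin is the TCP and whose axes are the tool frame's). Camera axes: x right, y up, looking along -z (the intrinsics and any distortion apply to the point x, -y, -z); pixel columns grow to the right and rows downward; lengths in m; the calibration is good to about 2 mm. A picture is of the moment at which its call begins: read the wrist's pose just before it. There is no depth.
- order.hand_in(): hands the job in, once; it reports no verdict.
The state is a dict: "time": time; "qpos": joint angles; "qd": joint speeds; "effort": joint torques, N m; "position": TCP position; "eef_rot": TCP orientation; "wrist_force": force on the tool from outside, world axes, zero at the start; "wrist_torque": the same for the moment, N m; "gripper_width": opening from 0.0 (shut) to 1.0 (fully open).
Only numpy, scipy, OpenCV 4.12 (cv2) and the standard library are available. Lean on these libraries where they do the work, as an engineer would, in place of code of your own. Each camera call takes 0.05 s, during which the arm holds its last target. There are 200 camera calls.

## Working session

There is one attempt and no reset: what is moved stays moved. The work goes in short steps, Python scripts to look and compute and a tool call to move; the robot and the scene stay as the last step left them, time stands still between calls to the robot, and variables do not carry over. Pictures are saved under pics/ and viewed, about 12 in all and at most 16, crops included, and the job is handed in when it is done.

Besides the shell and the picture viewer there is one more tool, called after "Emit:" as name(argument=value, ...) on one line, values as JSON. send_rows: Moves the arm, as the interface text tells. Its arguments: {"type":"object","properties":{"offset":{"type":"array","items":{"type":"array","items":{"type":"number"}}},"turn":{"type":"array","items":{"type":"array","items":{"type":"number"}}},"fingers":{"type":"array","items":{"type":"number"}},"grip_force":{"type":"number"}},"required":["offset","turn","fingers"]}

```bash
ls; mkdir -p pics; python3 - <<'E'
from station import bot, imaging, order
import cv2,numpy as np
print(bot.sense(), bot.tcp_to_grasp)
a=[]
for n in ("scene","side","wrist"):
    c=imaging.camera(n); cv2.imwrite(f"pics/{n}0.png",c["image"][:,:,::-1]); 
    print(n,c["fx"],c["cx"],c["cy"],c["D"],np.round(c.get("cam_to_world",c.get("tool_from_camera")),4).tolist())
    a.append(c["image"][:,:,::-1])
E
```

```text
pics
{'time': 0.0, 'qpos': array([-7.84195116e+01,  5.99864311e+00,  5.52800985e+00,  8.96030383e+01,
       -1.28005971e-03,  7.75261275e+01]), 'qd': array([-0.04477416,  0.01900677,  0.01800557,  0.04595397, -0.0014027 ,
       -0.02758719]), 'effort': array([ 1.86713944e-03, -5.56925011e+01,  5.03655767e+01,  1.67091878e-02,
       -1.74437309e-04,  3.54793826e-05]), 'position': array([ 0.24449394, -0.54758071,  0.23053119]), 'eef_rot': array([-9.00722090e+01,  1.46628050e-02, -1.55945648e+02]), 'wrist_force': array([ 0.72540309, -0.22015768, -0.88666416]), 'wrist_torque': array([-0.05366208,  0.00068639, -0.02032781]), 'gripper_width': 1.0031183569619062} -0.0187
scene 407.8738921286448 254.85872689478873 185.89349967243834 [-0.09521835  0.          0.          0.          0.        ] [[0.5704, -0.7081, 0.4163, 1.1058], [0.8213, 0.4845, -0.3012, -0.4827], [0.0116, 0.5137, 0.8579, 1.141], [0.0, 0.0, 0.0, 1.0]]
side 376.3157069981533 250.76710701100473 188.56567441574836 [0.01403398 0.         0.         0.         0.        ] [[-0.8922, 0.334, -0.3039, 0.1938], [-0.4516, -0.658, 0.6026, 0.6951], [0.0013, 0.6749, 0.7379, 1.0694], [0.0, 0.0, 0.0, 1.0]]
wrist 292.60658848500105 252.60916558886467 195.69065616537995 [-0.02087247  0.          0.          0.          0.        ] [[-0.0016, -0.9648, -0.2629, -0.0656], [0.0019, 0.2629, -0.9648, -0.141], [1.0, -0.0021, 0.0014, -0.0], [0.0, 0.0, 0.0, 1.0]]
```

View pics/scene0.png

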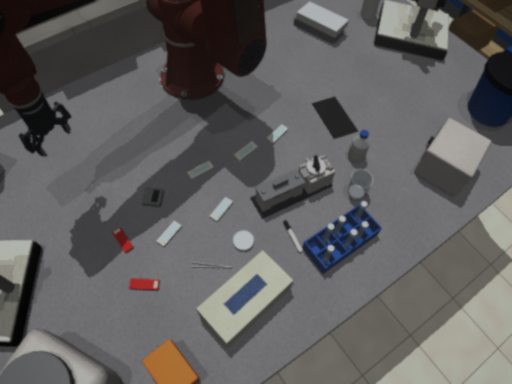

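View pics/side0.png

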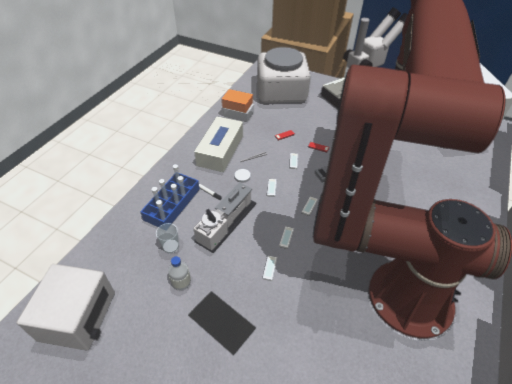

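Scene view: five white carriers at about (201,170), (246,151), (277,133), (221,209), (169,233). The red decoys at (123,240) and (144,284) are not meant. The feeder runs from (265,195) to (320,175), with the knob at its upper right, and the pad is at (334,117). Side view shows the same layout.

```bash
cat > h.py <<'E'
import numpy as np, cv2
from station import bot, imaging, order
from scipy.spatial.transform import Rotation as Rn
def snap(name,save=None):
    s=bot.sense(); c=imaging.camera(name)
    if name=="wrist":
        T=np.eye(4); T[:3,:3]=Rn.from_euler("xyz",s["eef_rot"],degrees=True).as_matrix(); T[:3,3]=s["position"]
        c["cam_to_world"]=T@c["tool_from_camera"]
    if save: cv2.imwrite(f"pics/{save}.png",c["image"][:,:,::-1])
    return c
def K(c): return np.array([[c["fx"],0,c["cx"]],[0,c["fy"],c["cy"]],[0,0,1]])
def plane(c,px,z):
    u=cv2.undistortPoints(np.float64(px).reshape(-1,1,2),K(c),np.float64(c["D"])).reshape(-1,2)
    d=np.c_[u[:,0],-u[:,1],-np.ones(len(u))]@c["cam_to_world"][:3,:3].T
    o=c["cam_to_world"][:3,3]
    return (o+d*((z-o[2])/d[:,2])[:,None])[:,:2]
def proj(c,P):
    P=np.c_[np.float64(P).reshape(-1,3),np.ones(len(np.reshape(P,(-1,3))))]
    q=(np.linalg.inv(c["cam_to_world"])@P.T).T[:,:3]*[1,-1,-1]
    return cv2.projectPoints(q,np.zeros(3),np.zeros(3),K(c),np.float64(c["D"]))[0].reshape(-1,2)
def rects(c,z,mask,amin=30,amax=1e9):
    out=[]
    for k in cv2.findContours(mask.astype(np.uint8),cv2.RETR_EXTERNAL,cv2.CHAIN_APPROX_NONE)[0]:
        a=cv2.contourArea(k)
        if not amin<a<amax: continue
        m=cv2.moments(k); px=[m["m10"]/m["m00"],m["m01"]/m["m00"]]
        w=plane(c,k.reshape(-1,2),z); r=cv2.minAreaRect((w*1000).astype(np.float32))
        (x,y),(a1,b1),t=r
        if a1>b1: a1,b1,t=b1,a1,t+90   # t+90: direction of long side
        out.append((np.round(px).astype(int).tolist(),round(x,1),round(y,1),round(a1,1),round(b1,1),round((t+90)%180,1)))
    return out
def go(pos,yaw=None):
    "offset (cm, tool axes) and turn to bring the TCP to pos with tool down at yaw"
    s=bot.sense(); R=Rn.from_euler("xyz",s["eef_rot"],degrees=True)
    o=R.inv().apply(np.array(pos)-s["position"])*100
    t=np.zeros(3)
    if yaw is not None:
        y0=s["eef_rot"][2]; d=(yaw-y0+90)%180-90
        t=(R.inv()*Rn.from_euler("xyz",[-90,0,y0+d],degrees=True)).as_rotvec(degrees=True)
    return np.round(o,2),np.round(t,1)
E
python3 - <<'E'
from h import *
c=snap("scene"); im=c["image"]; hsv=cv2.cvtColor(im,cv2.COLOR_RGB2HSV)
g=cv2.cvtColor(im,cv2.COLOR_RGB2GRAY).astype(int)
loc=cv2.medianBlur(im,31); lg=cv2.cvtColor(loc,cv2.COLOR_RGB2GRAY).astype(int)
m=(g-lg>25)&(hsv[...,1]<90)
for r in rects(c,.009,m,60,400): print(r)
d=(g<35)
print('dark')
for r in rects(c,.004,d,300,5000): print(r)
for p in [(272,190),(318,163),(257,195),(295,180)]: print(p,plane(c,[p],.08))
E
```

```text
([226, 336], 897.0, -417.6, 26.3, 54.6, 50.0)
([260, 308], 889.0, -299.5, 7.9, 123.7, 98.4)
([287, 279], 866.1, -188.3, 28.7, 53.4, 143.4)
([19, 281], 434.3, -848.4, 36.7, 78.7, 149.1)
([232, 279], 773.9, -317.2, 11.4, 122.1, 98.4)
([25, 245], 332.4, -793.8, 42.7, 50.7, 56.5)
([243, 239], 690.0, -221.4, 59.5, 60.9, 9.0)
([295, 240], 779.2, -93.4, 11.2, 74.7, 167.9)
([168, 233], 543.7, -395.6, 30.0, 84.2, 110.8)
([106, 214], 380.4, -523.4, 39.8, 54.0, 72.0)
([221, 208], 562.3, -219.0, 30.4, 84.2, 110.8)
([273, 193], 611.5, -33.7, 24.0, 109.3, 83.1)
([471, 170], 925.3, 571.1, 28.2, 73.9, 80.1)
([200, 169], 399.6, -198.0, 30.9, 82.5, 89.2)
([310, 166], 597.6, 111.3, 25.0, 59.8, 155.6)
([323, 167], 622.1, 144.1, 42.3, 70.3, 4.4)
([245, 150], 421.2, -30.3, 28.9, 82.3, 99.0)
([434, 149], 784.9, 519.3, 33.4, 73.9, 150.0)
([51, 132], -42.4, -564.2, 23.3, 79.2, 116.3)
([279, 132], 421.3, 106.1, 27.4, 80.6, 105.9)
([21, 126], -134.8, -646.7, 38.3, 76.3, 12.0)
([56, 99], -182.2, -488.2, 69.6, 76.1, 178.8)
([227, 74], 81.1, 115.9, 41.1, 99.8, 150.4)
([161, 54], -170.0, -40.7, 46.6, 96.8, 6.5)
([399, 34], 289.8, 895.9, 88.4, 234.2, 35.9)
dark
([25, 297], 475.5, -833.2, 60.7, 306.5, 140.9)
([337, 117], 476.0, 322.3, 83.4, 161.2, 167.0)
([40, 122], -114.2, -575.8, 193.1, 276.0, 7.6)
([410, 48], 364.0, 849.9, 64.2, 299.7, 38.4)
([494, 85], 652.7, 1050.0, 167.3, 632.6, 124.8)
([454, 7], 271.0, 1259.6, 134.3, 159.8, 28.7)
([23, 44], -595.8, -523.0, 484.6, 663.3, 141.2)
(272, 190) [[ 0.63204823 -0.07568974]]
(318, 163) [[0.63432098 0.10217328]]
(257, 195) [[ 0.62069917 -0.12295653]]
(295, 180) [[0.6431934  0.00345249]]
```

```bash
cat >> h.py <<'E'
def plan(calls,start=None):
    "calls: list of lists of (x,y,z[m],yaw); prints per waypoint the offset cm / turn deg relative to call start, and rows needed"
    s=bot.sense(); p=np.array(s["position"]); R=Rn.from_euler("xyz",s["eef_rot"],degrees=True); yaw=s["eef_rot"][2]
    if start: p=np.array(start[:3]); yaw=start[3]; R=Rn.from_euler("xyz",[-90,0,yaw],degrees=True)
    for n,ws in enumerate(calls):
        q,y=p,yaw
        for w in ws:
            w=list(w); o=R.inv().apply(np.array(w[:3])-p)*100
            t=(R.inv()*Rn.from_euler("xyz",[-90,0,w[3]],degrees=True)).as_rotvec(degrees=True)
            k=max(np.linalg.norm(np.array(w[:3])-q)/.05,abs((w[3]-y+180)%360-180)/8.59)
            print(n,np.round(o,2).tolist(),np.round(t,1).tolist(),"rows %.1f"%k); q,y=np.array(w[:3]),w[3]
        p,yaw=q,y; R=Rn.from_euler("xyz",[-90,0,yaw],degrees=True)
E
python3 -c "
from h import *
plan([[(.32,-.4,.28,-90)],[(.42,-.15,.32,-25)],[(.5,0,.33,0)]])"
```

```text
0 [-12.92, -4.91, -10.42] [0.0, -65.9, -0.0] rows 7.7
1 [-25.0, -4.0, 10.0] [0.0, -65.0, 0.0] rows 7.6
2 [0.91, -1.0, 16.98] [0.0, -25.0, 0.0] rows 3.4
```

Emit:
send_rows(offset=[[-12.9, -4.9, -10.4], [-12.9, -4.9, -10.4], [-12.9, -4.9, -10.4], [-12.9, -4.9, -10.4], [-12.9, -4.9, -10.4], [-12.9, -4.9, -10.4], [-12.9, -4.9, -10.4], [-12.9, -4.9, -10.4]], turn=[[0, -66, 0], [0, -66, 0], [0, -66, 0], [0, -66, 0], [0, -66, 0], [0, -66, 0], [0, -66, 0], [0, -66, 0]], fingers=[1, 1, 1, 1, 1, 1, 1, 1], grip_force=40)

```text
time: 1.0
position: [0.32, -0.4002, 0.2802]
eef_rot: [-90.0, 0.0, -89.6]
wrist_force: [0.8, -0.3, -0.1]
gripper_width: 1.001
```

Emit:
send_rows(offset=[[-25, -4, 10], [-25, -4, 10], [-25, -4, 10], [-25, -4, 10], [-25, -4, 10], [-25, -4, 10], [-25, -4, 10], [-25, -4, 10]], turn=[[0, -65, 0], [0, -65, 0], [0, -65, 0], [0, -65, 0], [0, -65, 0], [0, -65, 0], [0, -65, 0], [0, -65, 0]], fingers=[1, 1, 1, 1, 1, 1, 1, 1])

```text
time: 1.8
position: [0.4201, -0.1493, 0.3205]
eef_rot: [-90.0, -0.0, -24.5]
wrist_force: [0.2, 0.6, 0.5]
gripper_width: 1.001
```

Emit:
send_rows(offset=[[0.9, -1, 17], [0.9, -1, 17], [0.9, -1, 17], [0.9, -1, 17], [0.9, -1, 17], [0.9, -1, 17]], turn=[[0, -25, 0], [0, -25, 0], [0, -25, 0], [0, -25, 0], [0, -25, 0], [0, -25, 0]], fingers=[1, 1, 1, 1, 1, 1])

```text
time: 2.4
position: [0.4995, 0.0002, 0.33]
eef_rot: [-90.0, 0.0, 0.1]
wrist_force: [0.5, -0.8, 0.6]
gripper_width: 1.003
```

```bash
python3 - <<'E'
from h import *
c=snap("wrist","w1"); s=bot.sense(); print(s["time"],s["position"],s["eef_rot"],s["qpos"],s["wrist_force"])
E
```

```text
2.45 [ 4.99348091e-01 -3.96529597e-04  3.30124101e-01] [-9.00148588e+01  2.42437401e-02  3.46779538e-02] [-1.50751705e+01 -8.74354618e+00  1.49660266e+00  1.00259681e+02
 -2.06646932e-02 -1.51098481e+01] [ 0.41729084 -0.8029538   0.07679244]
```

View pics/w1.png

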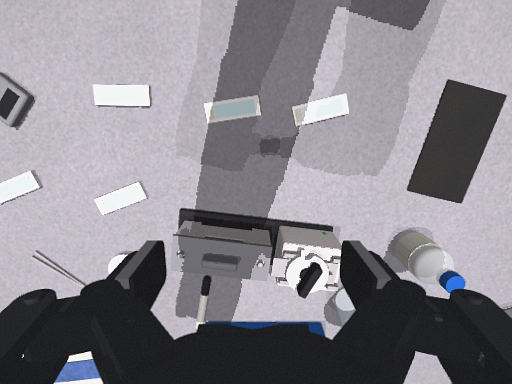

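Wrist view: carriers at (122,96), (232,109), (321,110), (120,199) and (18,187), pad at (457,141). The feeder has its cover at (225,250), the knob at (307,275), and pins near (182,262) and (266,264).

```bash
python3 - <<'E'
from h import *
im=cv2.imread("pics/w1.png"); cv2.imwrite("pics/w1c.png",cv2.resize(im[195:310,165:350],None,fx=4.3,fy=4.3,interpolation=cv2.INTER_CUBIC))
E
```

```text
(no output)
```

View pics/w1c.png

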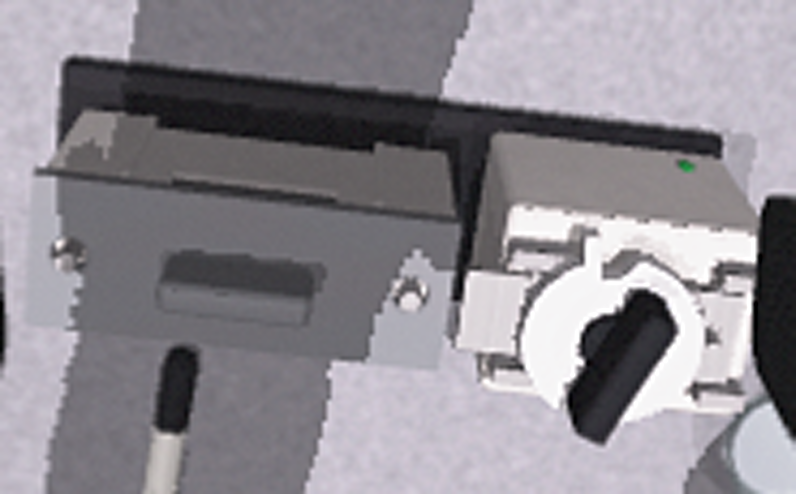

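```bash
cat > m1.py <<'E'
from h import *
import pickle
c=snap("wrist"); pickle.dump(c,open("w1.pkl","wb"))
f=lambda x,y:(x/4.3+165,y/4.3+195)
P=plane(c,[f(68,250),f(411,290)],.092); print("pins",P, (P[0]+P[1])/2,np.linalg.norm(P[0]-P[1]))
d=P[1]-P[0]; print("yaw",np.degrees(np.arctan2(-d[0],d[1])))
E_=plane(c,[f(38,170),f(457,218),f(445,367),f(28,325)],.086); print("cover",E_,E_.mean(0))
print("bar",plane(c,[f(160,285),f(313,302),f(325,275)],.108))
B=plane(c,[f(68,62),f(722,130)],.005); print("base edge",B)
k=plane(c,[f(632,293+2),f(680,322),f(607,442),f(568,402)],.128); print("knob",k,k.mean(0))
k=plane(c,[f(612,335)],.103); print("disc",k)
im=c["image"]; g=cv2.cvtColor(im,cv2.COLOR_RGB2GRAY).astype(int); hsv=cv2.cvtColor(im,cv2.COLOR_RGB2HSV)
h=[]
m=(g>225); 
for r in rects(c,.009,m,300,6000): print(r)
m=(g<60)
for r in rects(c,.004,m,300,9000): print('d',r)
print(im[110,230],im[110,300],im[109,321],im[120,270],im[108,212],im[96,122],im[50,60])
E
python3 m1.py
```

```text
pins [[ 0.61994106 -0.10174014]
 [ 0.63429493  0.01175237]] [ 0.62711799 -0.04499389] 0.11439660546532165
yaw -7.208167878814847
cover [[ 0.59403605 -0.11140308]
 [ 0.61093833  0.02701436]
 [ 0.66692292  0.02396843]
 [ 0.6511056  -0.11886181]] [ 0.63075072 -0.04482052]
bar [[ 0.62415795 -0.06886231]
 [ 0.63005627 -0.02011438]
 [ 0.62050843 -0.01618684]]
base edge [[ 0.58286112 -0.11982335]
 [ 0.61068465  0.1370488 ]]
knob [[0.61674322 0.07743615]
 [0.6258783  0.09261525]
 [0.66787648 0.07254264]
 [0.65356658 0.05966516]] [0.64101615 0.0755648 ]
disc [[0.64473742 0.07740393]]
([311, 266], 692.2, 102.0, 89.7, 104.2, 82.8)
([120, 198], 563.0, -218.2, 29.5, 83.0, 111.1)
([17, 186], 543.8, -391.0, 29.5, 78.0, 111.0)
([326, 108], 420.1, 108.2, 29.7, 72.8, 103.1)
([122, 95], 401.2, -197.7, 28.7, 83.7, 89.7)
d ([309, 279], 714.0, 98.5, 33.2, 69.3, 152.1)
d ([243, 222], 637.7, 3.2, 84.5, 260.3, 82.4)
d ([456, 141], 472.9, 323.1, 99.6, 177.8, 167.1)
[156 171 176] [187 184 171] [232 243 243] [117 114 120] [157 154 142] [242 246 247] [197 191 201]
```

```bash
python3 -c "
from h import *
plan([[(.58,-.02,.26,-64)],[(.63,-.045,.2,-97)]])"
```

```text
0 [8.07, 7.01, -1.92] [0.0, 64.0, -0.0] rows 7.4
1 [4.44, 6.0, 3.4] [0.0, 33.0, -0.0] rows 3.8
```

Emit:
send_rows(offset=[[8, 7, -1.9], [8, 7, -1.9], [8, 7, -1.9], [8, 7, -1.9], [8, 7, -1.9], [8, 7, -1.9], [8, 7, -1.9], [8, 7, -1.9]], turn=[[0, 64, 0], [0, 64, 0], [0, 64, 0], [0, 64, 0], [0, 64, 0], [0, 64, 0], [0, 64, 0], [0, 64, 0]], fingers=[1, 1, 1, 1, 1, 1, 1, 1])

```text
time: 3.3
position: [0.5792, -0.0204, 0.2603]
eef_rot: [-90.0, -0.0, -64.4]
wrist_force: [0.3, -0.5, -0.1]
gripper_width: 1.0
```

Emit:
send_rows(offset=[[4.4, 6, 3.4], [4.4, 6, 3.4], [4.4, 6, 3.4], [4.4, 6, 3.4], [4.4, 6, 3.4], [4.4, 6, 3.4]], turn=[[0, 33, 0], [0, 33, 0], [0, 33, 0], [0, 33, 0], [0, 33, 0], [0, 33, 0]], fingers=[1, 1, 1, 1, 1, 1])

```text
time: 3.9
position: [0.6293, -0.0445, 0.2005]
eef_rot: [-90.0, -0.0, -96.8]
wrist_force: [-1.1, 0.7, -0.5]
gripper_width: 0.995
```

```bash
python3 - <<'E'
from h import *
import pickle
c=snap("wrist","w2"); pickle.dump(c,open("w2.pkl","wb")); s=bot.sense(); print(s["time"],s["position"],s["eef_rot"],s["qpos"],s["wrist_force"])
im=cv2.imread("pics/w2.png"); cv2.imwrite("pics/w2c.png",cv2.resize(im,None,fx=1.56,fy=1.56,interpolation=cv2.INTER_CUBIC))
E
```

```text
3.95 [ 0.62934222 -0.04423036  0.20062525] [-8.99738493e+01 -1.04137338e-02 -9.68096198e+01] [-1.58713648e+01  1.11317468e+01  8.02181303e+00  8.68626017e+01
 -6.16505053e-03  8.09382511e+01] [-0.00705003  0.18345651  0.01215398]
```

View pics/w2c.png

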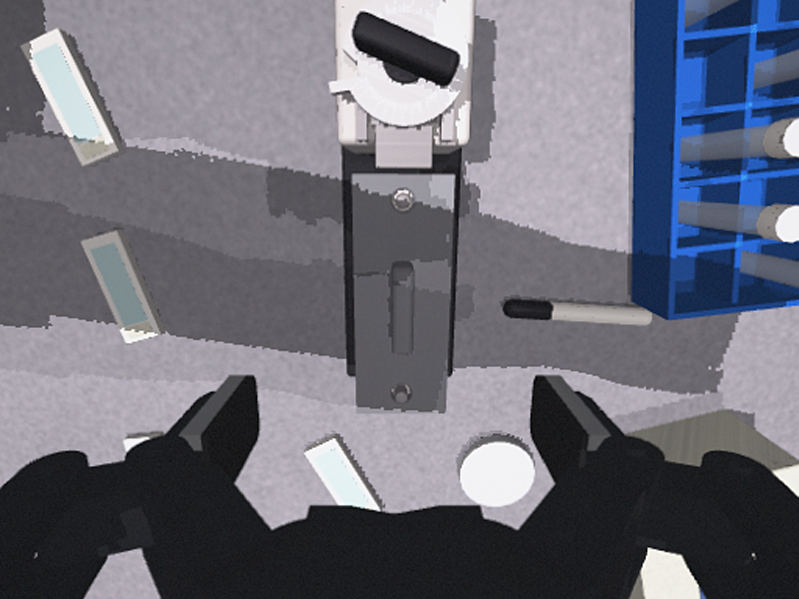

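Wrist at yaw -97: cover pins at view (403,198) and (401,391), grip bar (390-413, 262-353), knob bar (357-458, 15-83). The cover is square to the tool.

```bash
python3 - <<'E'
from h import *
import pickle
c=pickle.load(open("w2.pkl","rb")); f=lambda *a:[(x/1.5605,y/1.5605) for x,y in a]
P=plane(c,f((403,197),(401,391)),.092); d=P[0]-P[1]
print("pins",P,P.mean(0),np.linalg.norm(d),np.degrees(np.arctan2(-d[0],d[1])))
C=plane(c,f((351,175),(455,174),(446,412),(357,406)),.086); print("cover",C,C.mean(0))
l=(C[0]-C[3]);r=C[1]-C[2]; print([np.degrees(np.arctan2(-v[0],v[1])) for v in (l,r,l+r)])
b=plane(c,f((401.5,264),(402,333)),.108); print("bar",b,b.mean(0))
k=plane(c,f((364,13),(459,56),(446,84),(354,42)),.128);print("knob",k.mean(0),k)
g=plane(c,f((364,13),(459,56)),.128);e=g[1]-g[0];print(np.degrees(np.arctan2(e[1],e[0])))
plan([[(.629,-.045,.089,-96.8)]])
E
```

```text
pins [[ 0.63989929  0.01296125]
 [ 0.62608324 -0.09894068]] [ 0.63299126 -0.04298972] 0.11275160888109381 -7.038440777273066
cover [[ 0.61345199  0.02754969]
 [ 0.66917343  0.02151991]
 [ 0.65193177 -0.11925254]
 [ 0.59771662 -0.10872698]] [ 0.63306845 -0.04472748]
[np.float64(-6.586567722433934), np.float64(-6.982750278509758), np.float64(-6.787954971341176)]
bar [[ 0.6351051  -0.01998298]
 [ 0.63112969 -0.05736574]] [ 0.6331174  -0.03867436]
knob [0.64757973 0.0747926 ] [[0.63167022 0.09041087]
 [0.66954478 0.06951488]
 [0.66307121 0.05919682]
 [0.62603272 0.08004784]]
-28.88621069930507
0 [0.08, 11.16, -0.03] [-0.0, -0.0, 0.0] rows 2.2
```

Emit:
send_rows(offset=[[-0.1, 6, 0.35], [-0.1, 10, 0.35], [-0.1, 11.2, 0.35], [-0.1, 11.2, 0.35], [-0.1, 11.2, 0.35]], turn=[[0, 0, 0], [0, 0, 0], [0, 0, 0], [0, 0, 0], [0, 0, 0]], fingers=[1, 1, 1, 1, 1])

```text
time: 4.45
position: [0.6342, -0.0433, 0.091]
eef_rot: [-89.8, -0.0, -96.9]
wrist_force: [0.3, 0.3, 1.1]
gripper_width: 1.002
```

Emit:
send_rows(offset=[[0, 0, 0], [0, 0, 0], [0, 0, 0], [0, 0, 0], [0, 0, 0], [0, 0, 0], [0, 0, 0]], turn=[[0, 0, 0], [0, 0, 0], [0, 0, 0], [0, 0, 0], [0, 0, 0], [0, 0, 0], [0, 0, 0]], fingers=[0.3, 0, 0, 0, 0, 0, 0], grip_force=60)

```text
time: 5.15
position: [0.6333, -0.0429, 0.0887]
eef_rot: [-90.0, -0.0, -96.9]
wrist_force: [0.5, 0.1, 4.7]
gripper_width: 0.126
```

```bash
python3 - <<'E'
from h import *
s=bot.sense(); print(s["time"],s["position"],s["eef_rot"],s["wrist_force"],s["wrist_torque"],s["gripper_width"])
E
```

```text
5.15 [ 0.63333671 -0.0429483   0.08872783] [-8.99626006e+01 -7.31816462e-03 -9.69465096e+01] [0.53914707 0.05510159 4.72118875] [0.02657337 0.10135505 0.01133899] 0.12589396895842803
```

```bash
python3 - <<'E'
from h import *
c=snap("scene"); print(plane(c,[(358,160),(360,195)],0.0),plane(c,[(363,133)],.13))
plan([[(.633,-.043,.13,-97),(.56,.05,.22,-80)],[(.52,.18,.22,-40)],[(.473,.323,.2,-13)],[(.473,.323,.03,-13),(.473,.323,.015,-13)]])
E
```

```text
[[0.66678056 0.26850627]
 [0.77346254 0.18028734]] [[0.64837864 0.26721485]]
0 [0.01, -4.13, -0.03] [-0.0, 0.1, 0.0] rows 0.8
0 [-8.34, -13.14, -8.39] [-0.0, -16.9, 0.0] rows 3.0
1 [-13.5, -0.0, -1.68] [0.0, -40.0, 0.0] rows 4.7
2 [-12.79, 2.0, 7.93] [0.0, -27.0, 0.0] rows 3.1
3 [-0.0, 17.0, -0.0] [0.0, 0.0, 0.0] rows 3.4
3 [-0.0, 18.5, -0.0] [0.0, 0.0, 0.0] rows 0.3
```

Emit:
send_rows(offset=[[0, -2, 0], [0, -4.5, 0], [-2, -7.5, -4], [-5, -9, -7], [-8.3, -9.5, -8.4], [-8.3, -9.5, -8.4], [-8.3, -9.5, -8.4]], turn=[[0, 0, 0], [0, 0, 0], [0, -5, 0], [0, -11, 0], [0, -17, 0], [0, -17, 0], [0, -17, 0]], fingers=[0, 0, 0, 0, 0, 0, 0])

```text
time: 5.9
position: [0.5595, 0.0502, 0.183]
eef_rot: [-90.0, -0.0, -79.9]
wrist_force: [-0.4, 0.1, -1.7]
gripper_width: 0.125
```

Emit:
send_rows(offset=[[-3.4, 0, -0.4], [-6.8, 0, -0.8], [-10.1, 0, -1.2], [-13.5, 0, -1.7], [-13.5, 0, -1.7], [-13.5, 0, -1.7]], turn=[[0, -8, 0], [0, -16, 0], [0, -24, 0], [0, -32, 0], [0, -40, 0], [0, -40, 0]], fingers=[0, 0, 0, 0, 0, 0])

```text
time: 6.5
position: [0.5194, 0.1795, 0.1823]
eef_rot: [-90.1, 0.0, -39.8]
wrist_force: [0.8, -0.9, -1.7]
gripper_width: 0.122
```

Emit:
send_rows(offset=[[-3, 0, 2], [-6.4, 0, 4], [-9.5, 0, 6], [-12.8, 0, 7.9], [-12.8, 0, 7.9], [-12.8, 0, 7.9]], turn=[[0, -8, 0], [0, -16, 0], [0, -24, 0], [0, -27, 0], [0, -27, 0], [0, -27, 0]], fingers=[0, 0, 0, 0, 0, 0])

```text
time: 7.1
position: [0.4723, 0.3218, 0.1825]
eef_rot: [-90.1, 0.0, -13.2]
wrist_force: [-0.4, -0.2, -1.4]
gripper_width: 0.125
```

```bash
python3 - <<'E'
from h import *
s=bot.sense(); print(s["time"],s["position"],s["eef_rot"],s["wrist_force"],s["wrist_torque"],s["gripper_width"])
import pickle
c=snap("wrist","w3"); pickle.dump(c,open("w3.pkl","wb"))
plan([[(.473,.323,.03,-13),(.473,.323,.0145,-13)]])
E
```

```text
7.1 [0.47234096 0.32184806 0.18252618] [-9.00631321e+01  3.25774205e-02 -1.31834890e+01] [-0.44128885 -0.22569215 -1.44160297] [ 0.01372016  0.01932814 -0.02364189] 0.12503097471534128
0 [-0.0, 15.27, 0.19] [0.1, -0.2, -0.0] rows 3.1
0 [-0.0, 16.82, 0.19] [0.1, -0.2, -0.0] rows 0.3
```

View pics/w3.png

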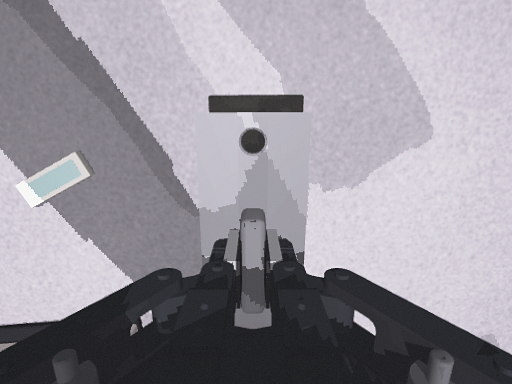

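Cover held square over the pad: the pad's end strip is at (208-303, 95-111) and centred behind the cover. Lowering.

Emit:
send_rows(offset=[[0, 5, 0.1], [0, 10, 0.2], [0, 14, 0.2], [0, 15.8, 0.2], [0, 16.6, 0.2], [0, 16.95, 0.2], [0, 16.95, 0.2], [0, 16.95, 0.2]], turn=[[0, 0, 0], [0, 0, 0], [0, 0, 0], [0, 0, 0], [0, 0, 0], [0, 0, 0], [0, 0, 0], [0, 0, 0]], fingers=[0, 0, 0, 0, 0, 0, 0, 0])

```text
time: 7.95
position: [0.4738, 0.3244, 0.0154]
eef_rot: [-89.9, -0.1, -13.0]
wrist_force: [0.0, -0.1, -1.9]
gripper_width: 0.126
```

Emit:
send_rows(offset=[[0, 0.15, 0], [0, 0.25, 0], [0, 0.25, 0]], turn=[[0, 0, 0], [0, 0, 0], [0, 0, 0]], fingers=[0, 0, 0])

```text
time: 8.25
position: [0.4733, 0.3246, 0.0127]
eef_rot: [-90.0, -0.1, -12.9]
wrist_force: [-1.5, -0.6, 6.0]
gripper_width: 0.123
```

Emit:
send_rows(offset=[[0, 0, 0], [0, 0, 0], [0, 0, 0], [0, 0, 0], [0, -3, 0], [0, -8, 0], [0, -13, 0], [0, -17.3, 0]], turn=[[0, 0, 0], [0, 0, 0], [0, 0, 0], [0, 0, 0], [0, 0, 0], [0, 0, 0], [0, 0, 0], [0, 0, 0]], fingers=[1, 1, 1, 1, 1, 1, 1, 1])

```text
time: 9.05
position: [0.4726, 0.3244, 0.187]
eef_rot: [-90.0, -0.1, -12.9]
wrist_force: [1.3, 0.2, -0.3]
gripper_width: 0.998
```

```bash
python3 - <<'E'
from h import *
s=bot.sense(); print(s["time"],s["position"],s["wrist_force"],s["gripper_width"])
plan([[(.54,.1,.2,-68)],[(.63,-.045,.2,-97)]])
E
```

```text
9.05 [0.47257558 0.3243515  0.18695507] [ 1.29474029  0.20265991 -0.26519106] 0.9975116278259065
0 [11.6, -1.3, -20.35] [-0.1, 55.1, 0.0] rows 6.4
1 [16.82, -0.0, 2.91] [0.0, 29.0, -0.0] rows 3.4
```

Emit:
send_rows(offset=[[11.6, -1.3, -20.35], [11.6, -1.3, -20.35], [11.6, -1.3, -20.35], [11.6, -1.3, -20.35], [11.6, -1.3, -20.35], [11.6, -1.3, -20.35], [11.6, -1.3, -20.35], [11.6, -1.3, -20.35]], turn=[[0, 55, 0], [0, 55, 0], [0, 55, 0], [0, 55, 0], [0, 55, 0], [0, 55, 0], [0, 55, 0], [0, 55, 0]], fingers=[1, 1, 1, 1, 1, 1, 1, 1])

```text
time: 9.85
position: [0.54, 0.0996, 0.1972]
eef_rot: [-90.0, 0.0, -68.0]
wrist_force: [0.1, -0.3, -0.5]
gripper_width: 0.998
```

Emit:
send_rows(offset=[[16.8, 0, 2.9], [16.8, 0, 2.9], [16.8, 0, 2.9], [16.8, 0, 2.9], [16.8, 0, 2.9], [16.8, 0, 2.9], [16.8, 0, 2.9]], turn=[[0, 29, 0], [0, 29, 0], [0, 29, 0], [0, 29, 0], [0, 29, 0], [0, 29, 0], [0, 29, 0]], fingers=[1, 1, 1, 1, 1, 1, 1])

```text
time: 10.55
position: [0.6295, -0.0436, 0.1974]
eef_rot: [-90.0, 0.0, -96.8]
wrist_force: [0.5, 0.5, 0.5]
gripper_width: 1.002
```

```bash
python3 - <<'E'
from h import *
import pickle
s=bot.sense(); print(s["time"],s["position"],s["eef_rot"])
c=snap("wrist","w4"); pickle.dump(c,open("w4.pkl","wb"))
im=cv2.imread("pics/w4.png"); cv2.imwrite("pics/w4c.png",cv2.resize(im[90:280,205:315],None,fx=3.1,fy=3.1,interpolation=cv2.INTER_CUBIC))
E
```

```text
10.55 [ 0.62951023 -0.04361975  0.19740773] [-9.00081348e+01  7.56189271e-03 -9.67724664e+01]
```

View pics/w4c.png

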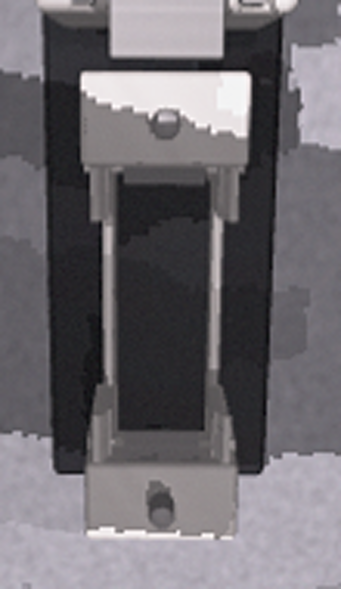

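```bash
python3 - <<'E'
from h import *
import pickle
c=pickle.load(open("w4.pkl","rb"))
f=lambda *a:[(x/3.1+205-.34,y/3.1+90-.34) for x,y in a]
A=plane(c,f((80,72),(250,72),(252,164),(82,164)),.08)
B=plane(c,f((90,463),(235,463),(237,537),(85,533)),.08)
R=Rn.from_euler("z",7,degrees=True).as_matrix()[:2,:2]  # to feeder axes
for X in (A,B): print(np.round(X*1000,1).tolist(), np.round(1000*X@R.T,1).tolist())
print("centre",(A.mean(0)+B.mean(0))/2)
d=A.mean(0)-B.mean(0); print(np.degrees(np.arctan2(-d[0],d[1])),np.linalg.norm(d))
p=plane(c,f((167,120),(160,500)),.092);print(p,p.mean(0)); d=p[0]-p[1];print(np.degrees(np.arctan2(-d[0],d[1])),np.linalg.norm(d))
# edges automatically: vertical gradient profile along the axis
g=cv2.cvtColor(c["image"],cv2.COLOR_RGB2GRAY).astype(float)
prof=g[90:275,250:265].mean(1); dd=np.abs(np.diff(prof)); i=[k for k in range(1,len(dd)-1) if dd[k]>8 and dd[k]>=dd[k-1] and dd[k]>=dd[k+1]]
print([(k+90,round(dd[k],1)) for k in i])
E
```

```text
[[618.0, 27.4], [664.3, 21.9], [662.7, -3.0], [615.1, 2.5]] [[610.0, 102.5], [656.7, 102.7], [658.1, 77.7], [610.2, 77.5]]
[[605.3, -87.8], [649.6, -93.0], [647.9, -118.1], [600.5, -111.2]] [[611.5, -13.4], [656.1, -13.1], [657.5, -38.3], [609.6, -37.2]]
centre [ 0.63292346 -0.0451657 ]
-7.0481762186775 0.11559008138666811
[[ 0.6400674   0.01224428]
 [ 0.62578527 -0.09685047]] [ 0.63292634 -0.0423031 ]
-7.458458731303241 0.11002565393617254
[(108, np.float64(74.9)), (112, np.float64(145.5)), (124, np.float64(34.9)), (128, np.float64(29.9)), (134, np.float64(15.1)), (142, np.float64(22.1)), (148, np.float64(27.4)), (228, np.float64(36.1)), (239, np.float64(23.9)), (244, np.float64(10.6)), (248, np.float64(8.1)), (253, np.float64(11.9)), (261, np.float64(68.3)), (263, np.float64(36.0))]
```

```bash
cat >> h.py <<'E'
def carrier(xy,tag,save=False):
    "measure the carrier near xy (m) with the wrist camera"
    c=snap("wrist",tag); im=c["image"]; u,v=proj(c,[[xy[0],xy[1],.009]])[0]
    g=cv2.GaussianBlur(cv2.cvtColor(im,cv2.COLOR_RGB2GRAY),(3,3),0)
    e=cv2.Canny(g,25,60); best=None
    hsv=cv2.cvtColor(im,cv2.COLOR_RGB2HSV)
    for d in (15,25,35,50):
        lg=cv2.medianBlur(g,151).astype(int)
        m=((g.astype(int)-lg)>d)&(hsv[...,1]<90)
        m=cv2.morphologyEx(m.astype(np.uint8),cv2.MORPH_CLOSE,np.ones((3,3)))
        for r in rects(c,.009,m,800,20000):
            err=abs(r[3]-30)+abs(r[4]-84)+np.hypot(r[1]-xy[0]*1e3,r[2]-xy[1]*1e3)/10
            if best is None or err<best[0]: best=(err,d,r)
    print("carrier",best,"expected px",np.round([u,v]))
    return best
E
python3 - <<'E'
from h import *
plan([[(.58,.0,.19,-85),(.423,.107,.126,-76)]])
E
```

```text
0 [-3.74, 0.75, -5.43] [-0.0, -11.8, -0.0] rows 1.4
0 [-12.51, 7.15, -22.29] [-0.0, -20.8, -0.0] rows 4.0
```

Emit:
send_rows(offset=[[-3.7, 0.7, -5.4], [-12.5, 7.15, -22.3], [-12.5, 7.15, -22.3], [-12.5, 7.15, -22.3], [-12.5, 7.15, -22.3], [-12.5, 7.15, -22.3], [-12.5, 7.15, -22.3], [-12.5, 7.15, -22.3]], turn=[[0, -8, 0], [0, -21, 0], [0, -21, 0], [0, -21, 0], [0, -21, 0], [0, -21, 0], [0, -21, 0], [0, -21, 0]], fingers=[1, 1, 1, 1, 1, 1, 1, 1])

```text
time: 11.4
position: [0.424, 0.1066, 0.1264]
eef_rot: [-89.9, -0.0, -75.8]
wrist_force: [-0.2, -0.5, 0.5]
gripper_width: 0.999
```

```bash
python3 - <<'E'
from h import *
s=bot.sense(); print(s["time"],s["position"],s["eef_rot"])
b=carrier((.421,.107),"w5")
E
```

```text
11.4 [0.42402834 0.10662888 0.12641129] [-8.98974508e+01 -4.65298631e-02 -7.58262692e+01]
carrier (np.float64(12.202079728939609), 15, ([250, 191], 417.0, 102.5, 39.8, 82.2, 104.2)) expected px [250. 191.]
```

View pics/w5.png

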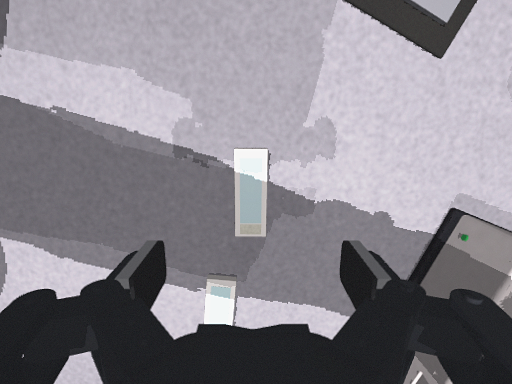

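```bash
cat >> h.py <<'E'
def carrier(xy,tag,c=None):
    "measure the carrier near xy (m): greenish-neutral against the purplish bench, whatever the light"
    c=c or snap("wrist",tag); im=cv2.medianBlur(c["image"],3).astype(float)
    q=(2*im[...,1]-im[...,0]-im[...,2])/im.sum(2); best=None
    for t in (-.012,-.008,-.004,0):
        m=((q>t)&(im.sum(2)>200)).astype(np.uint8)
        m=cv2.morphologyEx(m,cv2.MORPH_OPEN,np.ones((5,5)))
        for r in rects(c,.009,m,800,20000):
            err=abs(r[3]-30)+abs(r[4]-84)+np.hypot(r[1]-xy[0]*1e3,r[2]-xy[1]*1e3)/10
            if best is None or err<best[0]: best=(round(err,1),t,r)
    print("carrier",best); return best
E
python3 - <<'E'
from h import *
import pickle
c=snap("wrist"); b=carrier((.421,.107),"",c)
k=plane(c,[(234.5,148.5),(268.5,148.5),(267.5,236.5),(235,236.5)],.009);print(k,k.mean(0),[np.linalg.norm(k[i]-k[i-1]) for i in range(4)])
d=k[0]+k[1]-k[2]-k[3];print(np.degrees(np.arctan2(d[1],d[0])))
c4=pickle.load(open("w2.pkl","rb")); 
for p in [(.421,.107),(.421,-.03)]: carrier(p,"",c4)
E
```

```text
carrier (np.float64(3.0), -0.012, ([250, 191], 421.9, 104.1, 29.2, 82.1, 104.2))
[[0.39892134 0.14019456]
 [0.42784635 0.1475086 ]
 [0.44848183 0.0669256 ]
 [0.41848192 0.05935841]] [0.42343286 0.10349679] [np.float64(0.08316909761557172), np.float64(0.029835406137125677), np.float64(0.08318318960048593), np.float64(0.03093957844066875)]
103.98320344158498
carrier (np.float64(3.9), -0.008, ([44, 61], 423.4, 102.8, 31.5, 82.1, 106.8))
carrier (np.float64(5.1), -0.012, ([77, 183], 423.9, -30.8, 33.6, 82.8, 96.3))
```

```bash
python3 - <<'E'
from h import *
plan([[(.4225,.1038,.03,-75.9),(.4225,.1038,.003,-75.9)]])
plan([[(.4225,.1038,.14,-75.9),(.56,.02,.15,-90)],[(.6329,-.0452,.14,-97.05),(.6329,-.0452,.09,-97.05)]],start=(.4225,.1038,.003,-75.9))
E
```

```text
0 [0.15, 9.65, -0.27] [-0.1, -0.0, 0.0] rows 1.9
0 [0.15, 12.35, -0.28] [-0.1, -0.0, 0.0] rows 0.5
0 [-0.0, -13.7, 0.0] [0.0, 0.0, 0.0] rows 2.7
0 [11.48, -14.7, 11.29] [0.0, 14.1, -0.0] rows 3.2
1 [6.52, 1.0, 7.29] [0.0, 7.1, 0.0] rows 2.0
1 [6.52, 6.0, 7.29] [0.0, 7.1, 0.0] rows 1.0
```

Emit:
send_rows(offset=[[0.15, 5, -0.28], [0.15, 9, -0.28], [0.15, 11.5, -0.28], [0.15, 12.35, -0.28], [0.15, 12.35, -0.28]], turn=[[0, 0, 0], [0, 0, 0], [0, 0, 0], [0, 0, 0], [0, 0, 0]], fingers=[1, 1, 1, 1, 1], grip_force=40)

```text
time: 12.0
position: [0.4212, 0.1037, 0.0019]
eef_rot: [-90.1, 0.0, -76.0]
wrist_force: [0.0, -0.0, 0.5]
gripper_width: 0.999
```

Emit:
send_rows(offset=[[0, 0, 0], [0, 0, 0], [0, 0, 0], [0, 0, 0], [0, 0, 0], [0, 0, 0]], turn=[[0, 0, 0], [0, 0, 0], [0, 0, 0], [0, 0, 0], [0, 0, 0], [0, 0, 0]], fingers=[0.6, 0, 0, 0, 0, 0])

```text
time: 12.6
position: [0.4221, 0.104, 0.0034]
eef_rot: [-89.9, -0.0, -75.9]
wrist_force: [-2.3, 0.2, 5.7]
gripper_width: 0.331
```

```bash
python3 - <<'E'
from h import *
s=bot.sense(); print(s["time"],s["position"],s["eef_rot"],s["wrist_force"],s["gripper_width"])
E
```

```text
12.6 [0.42210883 0.10402956 0.00338159] [-8.99108312e+01 -3.96064741e-02 -7.59416833e+01] [-2.27555134  0.21509548  5.70059297] 0.33127762754959134
```

Emit:
send_rows(offset=[[0, -5, 0], [0, -10, 0], [2, -13.5, 2], [5, -14.7, 5], [8.5, -14.7, 8.5], [11.5, -14.7, 11.3], [11.5, -14.7, 11.3], [11.5, -14.7, 11.3]], turn=[[0, 0, 0], [0, 0, 0], [0, 3, 0], [0, 8, 0], [0, 14, 0], [0, 14, 0], [0, 14, 0], [0, 14, 0]], fingers=[0, 0, 0, 0, 0, 0, 0, 0])

```text
time: 13.4
position: [0.5588, 0.0196, 0.1487]
eef_rot: [-90.1, 0.0, -90.0]
wrist_force: [-0.4, 0.4, -1.3]
gripper_width: 0.336
```

```bash
python3 - <<'E'
from h import *
s=bot.sense(); print(s["time"],s["position"],s["eef_rot"],s["wrist_force"],s["gripper_width"])
snap("wrist","w6")
plan([[(.6329,-.0452,.15,-97.05),(.6329,-.0452,.09,-97.05)]])
E
```

```text
13.4 [0.55875111 0.01964434 0.14870381] [-9.00903768e+01  2.13300574e-02 -8.99926919e+01] [-0.3706214   0.44500277 -1.32976287] 0.3355352100800503
0 [6.55, -0.09, 7.45] [0.0, 7.1, -0.0] rows 2.0
0 [6.55, 5.91, 7.45] [0.0, 7.1, -0.0] rows 1.2
```

View pics/w6.png

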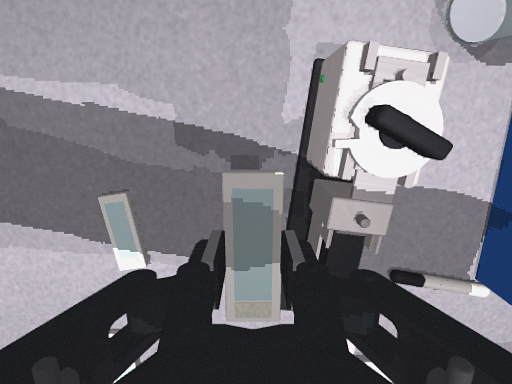

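```bash
python3 - <<'E'
from h import *
s=bot.sense();c=snap("wrist")
k=plane(c,[(223,172),(283,172),(279.5,321),(225.5,322)],s["position"][2]+.0056)
R=Rn.from_euler("xyz",s["eef_rot"],degrees=True).as_matrix()
for q in (*k,k.mean(0)): print(np.round(1000*(R.T@(np.r_[q,0]-s["position"]))[[0,2]],1))
E
```

```text
[-41.  -14.7]
[-41.1  13.5]
[41.2 14. ]
[ 41.9 -15.4]
[ 0.2 -0.6]
```

Emit:
send_rows(offset=[[3, -0.1, 3.7], [6.55, -0.1, 7.45], [6.55, -0.1, 7.45], [6.55, 3, 7.45], [6.55, 5.9, 7.45], [6.55, 5.9, 7.45], [6.55, 5.9, 7.45]], turn=[[0, 4, 0], [0, 7.1, 0], [0, 7.1, 0], [0, 7.1, 0], [0, 7.1, 0], [0, 7.1, 0], [0, 7.1, 0]], fingers=[0, 0, 0, 0, 0, 0, 0])

```text
time: 14.2
position: [0.6328, -0.0446, 0.0914]
eef_rot: [-90.0, -0.0, -97.0]
wrist_force: [0.6, -0.2, 0.4]
gripper_width: 0.333
```

Emit:
send_rows(offset=[[0, 0.5, 0], [0, 1, 0], [0, 1, 0], [0, 1, 0]], turn=[[0, 0, 0], [0, 0, 0], [0, 0, 0], [0, 0, 0]], fingers=[0, 0, 0, 0])

```text
time: 14.6
position: [0.6335, -0.0455, 0.0807]
eef_rot: [-90.0, -0.0, -97.0]
wrist_force: [-0.1, -0.2, -0.5]
gripper_width: 0.336
```

```bash
python3 - <<'E'
from h import *
s=bot.sense(); print(s["time"],s["position"],s["eef_rot"],s["wrist_force"],s["wrist_torque"],s["gripper_width"])
E
```

```text
14.6 [ 0.6335165  -0.04552046  0.08067156] [-8.99757826e+01 -1.15930654e-02 -9.70478114e+01] [-0.08693014 -0.15511345 -0.51646149] [ 0.01763944 -0.05862853 -0.05730196] 0.33575070962887815
```

Into the flare without contact. Pressing on.

Emit:
send_rows(offset=[[0, 0.3, 0], [0, 0.5, 0], [0, 0.7, 0], [0, 0.7, 0]], turn=[[0, 0, 0], [0, 0, 0], [0, 0, 0], [0, 0, 0]], fingers=[0, 0, 0, 0])

```text
time: 15.0
position: [0.6335, -0.0455, 0.0732]
eef_rot: [-90.0, -0.0, -97.0]
wrist_force: [0.9, 0.0, -0.3]
gripper_width: 0.338
```

Emit:
send_rows(offset=[[0, 0.3, 0], [0, 0.6, 0], [0, 0.6, 0]], turn=[[0, 0, 0], [0, 0, 0], [0, 0, 0]], fingers=[0, 0, 0])

```text
time: 15.3
position: [0.6335, -0.0455, 0.0669]
eef_rot: [-90.0, -0.0, -97.1]
wrist_force: [0.9, -0.4, 1.3]
gripper_width: 0.333
```

Emit:
send_rows(offset=[[0, 0.3, 0], [0, 0.6, 0], [0, 0.6, 0]], turn=[[0, 0, 0], [0, 0, 0], [0, 0, 0]], fingers=[0, 0, 0])

```text
time: 15.6
position: [0.6334, -0.0455, 0.0608]
eef_rot: [-90.0, -0.0, -97.0]
wrist_force: [-0.1, -0.0, 0.9]
gripper_width: 0.332
```

Emit:
send_rows(offset=[[0, 0.25, 0], [0, 0.45, 0], [0, 0.45, 0], [0, 0.45, 0]], turn=[[0, 0, 0], [0, 0, 0], [0, 0, 0], [0, 0, 0]], fingers=[0, 0, 0, 0])

```text
time: 16.0
position: [0.6333, -0.0455, 0.0567]
eef_rot: [-90.0, -0.0, -97.0]
wrist_force: [0.3, -0.4, 2.9]
gripper_width: 0.33
```

Emit:
send_rows(offset=[[0, 0, 0], [0, 0, 0], [0, 0, 0], [0, 0, 0], [0, -4, 0], [0, -9, 0], [0, -14, 0], [0, -14, 0]], turn=[[0, 0, 0], [0, 0, 0], [0, 0, 0], [0, 0, 0], [0, 0, 0], [0, 0, 0], [0, 0, 0], [0, 0, 0]], fingers=[0.5, 0.8, 1, 1, 1, 1, 1, 1])

```text
time: 16.8
position: [0.6365, -0.0463, 0.2054]
eef_rot: [-89.3, -0.1, -97.0]
wrist_force: [0.3, -1.0, 0.1]
gripper_width: 0.999
```

```bash
python3 - <<'E'
from h import *
import pickle
s=bot.sense(); print(s["time"],s["position"],s["eef_rot"],s["wrist_force"])
c=snap("wrist","w7"); pickle.dump(c,open("w7.pkl","wb"))
im=cv2.imread("pics/w7.png"); cv2.imwrite("pics/w7c.png",cv2.resize(im[90:280,150:360],None,fx=3,fy=3,interpolation=cv2.INTER_CUBIC))
print(proj(c,[[.6329,-.0452,.066]]))
for p in [(.421,-.03),(.4,-.198),(.562,-.219),(.543,-.395)]: carrier(p,"",c)
plan([[(.55,-.04,.17,-90),(.4235,-.03,.126,-83)]])
E
```

```text
16.8 [ 0.63653417 -0.04629408  0.2054395 ] [-89.34930951  -0.10538418 -97.04298014] [ 0.30672827 -0.95176338  0.13829314]
[[248.11246218 185.13491562]]
carrier (np.float64(4.3), -0.012, ([71, 183], 424.4, -30.8, 32.8, 82.8, 98.8))
carrier (np.float64(19.7), -0.008, ([212, 303], 563.7, -214.7, 30.0, 80.8, 111.4))
carrier (np.float64(3.7), -0.008, ([212, 303], 563.7, -214.7, 30.0, 80.8, 111.4))
carrier (np.float64(21.3), -0.008, ([212, 303], 563.7, -214.7, 30.0, 80.8, 111.4))
0 [0.44, 3.09, -8.58] [-0.4, -7.0, 0.1] rows 1.8
0 [1.0, 7.4, -21.29] [-0.4, -14.0, 0.1] rows 2.7
```

View pics/w7c.png

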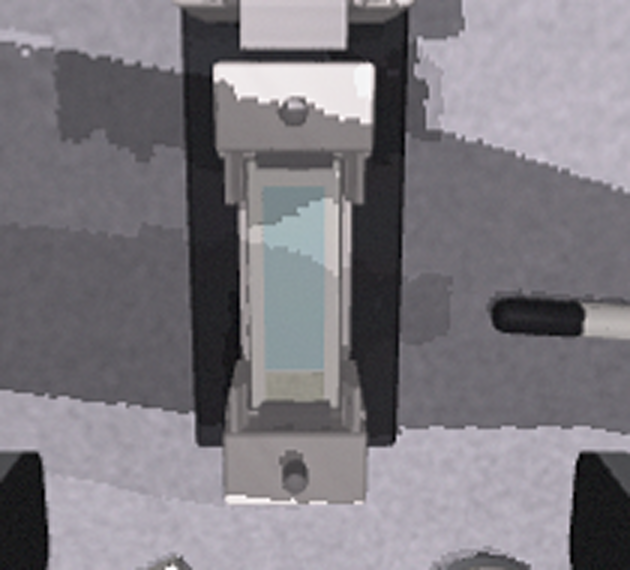

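Carrier 1 lies in the magazine (crop 245-347 × 160-405) with the dark lips over both ends. Next is the carrier at (0.42,-0.03).

Emit:
send_rows(offset=[[0.4, 1.5, -4.5], [0.4, 3.1, -8.6], [1, 7.4, -21.3], [1, 7.4, -21.3], [1, 7.4, -21.3], [1, 7.4, -21.3], [1, 7.4, -21.3], [1, 7.4, -21.3]], turn=[[0, -7, 0], [0, -7, 0], [0, -15, 0], [0, -15, 0], [0, -15, 0], [0, -15, 0], [0, -15, 0], [0, -15, 0]], fingers=[1, 1, 1, 1, 1, 1, 1, 1])

```text
time: 17.65
position: [0.4217, -0.0296, 0.1231]
eef_rot: [-89.9, -0.0, -82.1]
wrist_force: [0.2, 0.1, 1.3]
gripper_width: 1.004
```

```bash
cat > nxt.py <<'E'
from h import *
import sys
x,y=float(sys.argv[1]),float(sys.argv[2])
s=bot.sense(); print(s["time"],s["position"],s["eef_rot"])
b=carrier((x,y),"n%d"%(s["time"]*100))
r=b[2]; X,Y,yaw=r[1]/1e3,r[2]/1e3,r[5]-180
plan([[(X,Y,.03,yaw),(X,Y,.0042,yaw)]])
M=(.6329,-.0452); mid=[float(v) for v in sys.argv[3:6]] if len(sys.argv)>5 else [(X+M[0])/2,(Y+M[1])/2,(yaw-97.05)/2]
print("--carry")
plan([[(X,Y,.15,yaw),(mid[0],mid[1],.15,mid[2])],[(*M,.15,-97.05),(*M,.081,-97.05)]],start=(X,Y,.0042,yaw))
E
python3 - <<'E'
from h import *
import pickle
c=pickle.load(open("w7.pkl","rb"))
for z in (.066,.081):
    R=Rn.from_euler("z",-7,degrees=True).as_matrix()[:2,:2]; M=np.array([.6329,-.0452])
    print(z,[np.round(((proj(c,[[*(M+R@np.array(v)),z]])[0]-[150,90])*3)).tolist() for v in [(-.015,0),(.015,0),(0,.042),(0,-.042)]])
E
python3 nxt.py .424 -.031
```

```text
0.066 [[249.0, 285.0], [340.0, 285.0], [294.0, 156.0], [295.0, 406.0]]
0.081 [[246.0, 297.0], [342.0, 296.0], [294.0, 160.0], [295.0, 422.0]]
17.65 [ 0.42171358 -0.02956474  0.12314172] [-8.99476199e+01 -3.14893476e-02 -8.20537250e+01]
carrier (np.float64(2.3), -0.012, ([253, 190], 421.3, -30.1, 29.1, 82.9, 98.9))
0 [0.04, 9.32, -0.07] [-0.0, -0.9, 0.0] rows 1.9
0 [0.04, 11.9, -0.07] [-0.0, -0.9, 0.0] rows 0.5
--carry
0 [-0.0, -14.58, 0.0] [0.0, 0.0, 0.0] rows 2.9
0 [2.38, -14.58, 10.34] [0.0, 8.0, -0.0] rows 2.1
1 [0.93, 0.0, 10.57] [0.0, 8.0, 0.0] rows 2.1
1 [0.93, 6.9, 10.57] [0.0, 8.0, 0.0] rows 1.4
```

Emit:
send_rows(offset=[[0, 5, -0.07], [0, 9, -0.07], [0, 11.2, -0.07], [0, 11.9, -0.07], [0, 11.9, -0.07]], turn=[[0, -0.9, 0], [0, -0.9, 0], [0, -0.9, 0], [0, -0.9, 0], [0, -0.9, 0]], fingers=[1, 1, 1, 1, 1])

```text
time: 18.2
position: [0.4201, -0.0293, 0.0035]
eef_rot: [-90.1, 0.0, -81.1]
wrist_force: [0.5, 0.0, 1.7]
gripper_width: 1.001
```

Emit:
send_rows(offset=[[0, 0, 0], [0, 0, 0], [0, 0, 0], [0, 0, 0], [0, 0, 0], [0, 0, 0]], turn=[[0, 0, 0], [0, 0, 0], [0, 0, 0], [0, 0, 0], [0, 0, 0], [0, 0, 0]], fingers=[0.6, 0, 0, 0, 0, 0])

```text
time: 18.8
position: [0.4208, -0.0296, 0.0048]
eef_rot: [-89.9, -0.1, -81.1]
wrist_force: [-1.1, 0.4, 5.9]
gripper_width: 0.33
```

Emit:
send_rows(offset=[[0, -5, 0], [0, -10, 0], [0.5, -14.6, 2], [1.2, -14.6, 6], [2.4, -14.6, 10.3], [2.4, -14.6, 10.3], [2.4, -14.6, 10.3]], turn=[[0, 0, 0], [0, 0, 0], [0, 3, 0], [0, 6, 0], [0, 8, 0], [0, 8, 0], [0, 8, 0]], fingers=[0, 0, 0, 0, 0, 0, 0])

```text
time: 19.5
position: [0.5253, -0.037, 0.1487]
eef_rot: [-90.2, 0.0, -89.1]
wrist_force: [-0.4, 0.3, -0.6]
gripper_width: 0.331
```

```bash
cat > held.py <<'E'
from h import *
s=bot.sense(); print(s["time"],s["position"],s["eef_rot"],s["wrist_force"],s["gripper_width"])
c=snap("wrist","h%d"%(s["time"]*100)); R=Rn.from_euler("xyz",s["eef_rot"],degrees=True).as_matrix()
# far end of the held carrier along tool x: brightness profile up the middle columns
T=lambda x,y,z:s["position"]+R@np.array([x,y,z])
# strip of each image row between the frame's long edges, compare with the expected far-end line
g=c["image"].astype(float)
pts=[(x,proj(c,[T(x,-.0056,z) for z in (-.013,.013)])) for x in np.arange(-.056,-.028,.0005)]
v=np.array([[g[int(round(p[i][1])),int(round(p[i][0]))].sum()/3 for i in (0,1)] for x,p in pts]); 
d=cv2.GaussianBlur(np.abs(np.gradient(v,axis=0)),(1,5),0); print("far end x (mm), two sides:",[round(1000*pts[k][0],1) for k in d.argmax(0)],d.max(0).round(1))
M=(.6329,-.0452); plan([[(*M,.15,-97.05),(*M,.081,-97.05),(*M,.0575,-97.05)]])
E
python3 held.py
```

```text
19.5 [ 0.52529623 -0.03702563  0.14874587] [-9.01506839e+01  4.65310543e-02 -8.91122361e+01] [-0.37010319  0.25420683 -0.57042032] 0.330687677189159
far end x (mm), two sides: [np.float64(-40.5), np.float64(-40.5)] [12.7 10.3]
0 [0.98, -0.05, 10.78] [0.1, 7.9, -0.0] rows 2.2
0 [0.99, 6.85, 10.79] [0.1, 7.9, -0.0] rows 1.4
0 [0.99, 9.2, 10.79] [0.1, 7.9, -0.0] rows 0.5
```

Emit:
send_rows(offset=[[0.5, 0, 5], [0.93, 0, 10.8], [0.93, 0, 10.8], [0.93, 3.5, 10.8], [0.93, 6.4, 10.8], [0.93, 6.4, 10.8], [0.93, 6.9, 10.8]], turn=[[0, 4, 0], [0, 7.9, 0], [0, 7.9, 0], [0, 7.9, 0], [0, 7.9, 0], [0, 7.9, 0], [0, 7.9, 0]], fingers=[0, 0, 0, 0, 0, 0, 0])

```text
time: 20.25
position: [0.6336, -0.045, 0.0832]
eef_rot: [-89.9, -0.0, -97.0]
wrist_force: [-0.0, -0.2, 1.9]
gripper_width: 0.329
```

Emit:
send_rows(offset=[[0, 0.3, 0], [0, 0.6, 0], [0, 0.9, 0], [0, 1.2, 0], [0, 1.2, 0]], turn=[[0, 0, 0], [0, 0, 0], [0, 0, 0], [0, 0, 0], [0, 0, 0]], fingers=[0, 0, 0, 0, 0])

```text
time: 20.75
position: [0.6343, -0.0451, 0.0694]
eef_rot: [-89.9, -0.0, -97.0]
wrist_force: [1.9, 0.7, 2.5]
gripper_width: 0.327
```

Emit:
send_rows(offset=[[0, 0.2, -0.08], [0, 0.5, -0.08], [0, 0.8, -0.08], [0, 1.1, -0.08], [0, 1.1, -0.08], [0, 1.1, -0.08]], turn=[[0, 0, 0], [0, 0, 0], [0, 0, 0], [0, 0, 0], [0, 0, 0], [0, 0, 0]], fingers=[0, 0, 0, 0, 0, 0])

```text
time: 21.35
position: [0.6326, -0.0448, 0.0575]
eef_rot: [-90.0, -0.0, -97.0]
wrist_force: [0.2, 0.3, 2.5]
gripper_width: 0.33
```

Emit:
send_rows(offset=[[0, 0, 0], [0, 0, 0], [0, 0, 0], [0, 0, 0], [0, -4, 0], [0, -9, 0], [0, -14, 0], [0, -14, 0]], turn=[[0, 0, 0], [0, 0, 0], [0, 0, 0], [0, 0, 0], [0, 0, 0], [0, 0, 0], [0, 0, 0], [0, 0, 0]], fingers=[0.5, 0.8, 1, 1, 1, 1, 1, 1])

```text
time: 22.15
position: [0.636, -0.0456, 0.2064]
eef_rot: [-89.3, -0.1, -97.0]
wrist_force: [0.8, -0.7, 0.5]
gripper_width: 1.001
```

```bash
cat > chk.py <<'E'
from h import *
import sys,pickle
s=bot.sense(); print(s["time"],s["position"],s["eef_rot"],s["wrist_force"])
c=snap("wrist","m%d"%(s["time"]*100)); pickle.dump(c,open("last.pkl","wb"))
def inmag(c):
    im=c["image"].astype(float); g=im.sum(2)/3
    R=Rn.from_euler("z",-7.05,degrees=True).as_matrix()[:2,:2]; M=np.array([.6329,-.0452]); xs=np.arange(-24,24.1,.25)
    out=[]
    for z in (.066,.081):
        # average rows over the middle 24 mm of the length
        P=np.array([[[*(M+R@np.array([x,y])/1000),z] for x in xs] for y in np.arange(-12,13,2)])
        uv=proj(c,P.reshape(-1,3)).astype(np.float32); v=cv2.remap(g.astype(np.float32),uv[:,0].reshape(P.shape[:2]),uv[:,1].reshape(P.shape[:2]),cv2.INTER_LINEAR).mean(0)
        d=np.gradient(cv2.GaussianBlur(v[:,None],(1,5),0)[:,0]); k=[i for i in range(1,len(d)-1) if abs(d[i])>2 and abs(d[i])>=abs(d[i-1]) and abs(d[i])>abs(d[i+1])]
        out.append((z,[(float(xs[i]),round(float(d[i]),1)) for i in k]))
    return out
for o in inmag(c): print(o)
if len(sys.argv)>1:
    x,y,yaw=map(float,sys.argv[1:4])
    plan([[((.6329+x)/2,(y-.045)/2,.18,(yaw-97)/2),(x,y,.126,yaw)]])
E
python3 - <<'E'
import sys; sys.argv=['x']
exec(open('chk.py').read().split("for o in inmag(c)")[0])
for f in ("w4","w7"): print(f,inmag(pickle.load(open(f+".pkl","rb"))))
E
python3 chk.py .401 -.198 -90.5
```

```text
22.15 [ 0.63600757 -0.0456223   0.20643108] [-89.34926853  -0.10453334 -97.04178213] [ 0.84857409 -0.70476704  0.51407245]
w4 [(0.066, [(-20.0, -2.0), (-18.75, 21.0), (-16.0, -11.7), (14.5, 15.5), (17.5, -20.6)]), (0.081, [(-18.0, 21.1), (-15.25, -12.2), (13.5, 15.5), (16.25, -20.4)])]
w7 [(0.066, [(-18.25, 25.8), (-16.25, -6.3), (-15.0, 6.6), (-10.5, -2.9), (9.25, 2.7), (14.0, -16.7), (15.25, 12.4), (18.0, -18.7)]), (0.081, [(-17.25, 26.7), (-15.5, -6.2), (-14.0, 6.4), (-9.75, -3.1), (9.0, 3.0), (13.5, -15.7), (14.5, 11.8), (17.25, -18.0)])]
22.2 [ 0.63497837 -0.045352    0.20250905] [-8.95904272e+01 -6.67829682e-02 -9.70462188e+01] [-0.93299848  0.61672128 -1.22593361]
(0.066, [(-18.25, 25.6), (-16.75, -3.1), (-15.5, 7.8), (-11.5, -2.1), (8.75, 2.8), (13.75, -16.4), (14.75, 11.7), (17.75, -21.9)])
(0.081, [(-17.5, 26.6), (-15.75, -4.8), (-14.75, 9.1), (-10.75, -2.1), (8.5, 2.8), (13.0, -16.5), (14.0, 12.1), (16.75, -22.2)])
0 [9.02, 1.92, -10.66] [-0.2, -3.3, 0.0] rows 2.8
0 [18.03, 7.3, -21.24] [-0.2, -6.5, 0.0] rows 3.0
```

Emit:
send_rows(offset=[[4.5, 1, -5.3], [9, 1.9, -10.7], [18, 7.3, -21.3], [18, 7.3, -21.3], [18, 7.3, -21.3], [18, 7.3, -21.3], [18, 7.3, -21.3], [18, 7.3, -21.3]], turn=[[0, -3, 0], [0, -6.5, 0], [0, -6.5, 0], [0, -6.5, 0], [0, -6.5, 0], [0, -6.5, 0], [0, -6.5, 0], [0, -6.5, 0]], fingers=[1, 1, 1, 1, 1, 1, 1, 1])

```text
time: 23.05
position: [0.3985, -0.1971, 0.1235]
eef_rot: [-90.1, 0.1, -90.7]
wrist_force: [-0.5, 0.6, 1.0]
gripper_width: 0.997
```

```bash
python3 nxt.py .401 -.198 .52 -.13 -94
```

```text
23.05 [ 0.39846981 -0.19712963  0.12347415] [-9.00720532e+01  7.90159060e-02 -9.06656818e+01]
carrier (np.float64(0.9), -0.012, ([256, 191], 400.7, -198.2, 29.2, 83.9, 89.2))
0 [0.13, 9.41, 0.14] [0.0, 0.2, -0.0] rows 1.9
0 [0.13, 11.99, 0.14] [0.0, 0.2, -0.0] rows 0.5
--carry
0 [-0.0, -14.58, 0.0] [0.0, 0.0, 0.0] rows 2.9
0 [-6.99, -14.58, 11.83] [0.0, 3.2, -0.0] rows 2.7
1 [-9.25, 0.0, 10.67] [0.0, 3.0, 0.0] rows 2.8
1 [-9.25, 6.9, 10.67] [0.0, 3.0, 0.0] rows 1.4
```

Emit:
send_rows(offset=[[0.13, 5, 0.14], [0.13, 9, 0.14], [0.13, 11.2, 0.14], [0.13, 11.9, 0.14], [0.13, 11.9, 0.14]], turn=[[0, 0.2, 0], [0, 0.2, 0], [0, 0.2, 0], [0, 0.2, 0], [0, 0.2, 0]], fingers=[1, 1, 1, 1, 1])

```text
time: 23.6
position: [0.401, -0.1977, 0.0054]
eef_rot: [-90.1, 0.1, -90.7]
wrist_force: [0.3, 0.2, 1.2]
gripper_width: 1.001
```

Emit:
send_rows(offset=[[0, 0, 0], [0, 0, 0], [0, 0, 0], [0, 0, 0], [0, 0, 0], [0, 0, 0]], turn=[[0, 0, 0], [0, 0, 0], [0, 0, 0], [0, 0, 0], [0, 0, 0], [0, 0, 0]], fingers=[0.6, 0, 0, 0, 0, 0])

```text
time: 24.2
position: [0.4013, -0.1991, 0.0068]
eef_rot: [-89.9, -0.1, -90.8]
wrist_force: [-0.4, 1.0, 6.5]
gripper_width: 0.32
```

Emit:
send_rows(offset=[[0, -5, 0], [0, -10, 0], [-2, -14.6, 3], [-4, -14.6, 7], [-7, -14.6, 11.8], [-7, -14.6, 11.8], [-7, -14.6, 11.8]], turn=[[0, 0, 0], [0, 0, 0], [0, 1, 0], [0, 2, 0], [0, 3.2, 0], [0, 3.2, 0], [0, 3.2, 0]], fingers=[0, 0, 0, 0, 0, 0, 0])

```text
time: 24.9
position: [0.5202, -0.1293, 0.1514]
eef_rot: [-90.1, 0.0, -93.8]
wrist_force: [-1.2, 0.6, -0.3]
gripper_width: 0.32
```

```bash
python3 held.py
```

```text
24.9 [ 0.52016566 -0.12927674  0.15142935] [-9.00540927e+01  1.17216219e-02 -9.38065054e+01] [-1.21190727  0.6247126  -0.32263408] 0.3201353703243985
far end x (mm), two sides: [np.float64(-42.5), np.float64(-42.5)] [15.5 12.7]
0 [-9.22, 0.14, 10.76] [0.1, 3.2, 0.0] rows 2.8
0 [-9.22, 7.04, 10.76] [0.1, 3.2, 0.0] rows 1.4
0 [-9.22, 9.39, 10.76] [0.1, 3.2, 0.0] rows 0.5
```

Emit:
send_rows(offset=[[-4.6, 0.1, 5.4], [-9.1, 0.1, 10.75], [-9.1, 0.1, 10.75], [-9.1, 0.1, 10.75], [-9.1, 3.6, 10.75], [-9.1, 6.3, 10.7], [-9.1, 6.3, 10.7], [-9.1, 6.7, 10.7]], turn=[[0, 2, 0], [0, 3.2, 0], [0, 3.2, 0], [0, 3.2, 0], [0, 3.2, 0], [0, 3.2, 0], [0, 3.2, 0], [0, 3.2, 0]], fingers=[0, 0, 0, 0, 0, 0, 0, 0])

```text
time: 25.75
position: [0.632, -0.0481, 0.0858]
eef_rot: [-90.0, -0.0, -97.2]
wrist_force: [-0.3, -0.4, 1.1]
gripper_width: 0.323
```

Emit:
send_rows(offset=[[0, 0.3, 0], [0, 0.6, 0], [0, 0.9, 0], [0, 0.9, 0]], turn=[[0, 0, 0], [0, 0, 0], [0, 0, 0], [0, 0, 0]], fingers=[0, 0, 0, 0])

```text
time: 26.15
position: [0.6332, -0.0469, 0.0765]
eef_rot: [-89.9, -0.0, -97.1]
wrist_force: [0.2, -0.2, 2.5]
gripper_width: 0.324
```

Emit:
send_rows(offset=[[-0.06, 0.2, 0], [-0.06, 0.4, 0], [-0.06, 0.7, 0], [-0.06, 0.7, 0]], turn=[[0, 0, 0], [0, 0, 0], [0, 0, 0], [0, 0, 0]], fingers=[0, 0, 0, 0])

```text
time: 26.55
position: [0.6332, -0.0462, 0.0687]
eef_rot: [-90.0, -0.0, -97.1]
wrist_force: [2.6, -0.4, 1.0]
gripper_width: 0.319
```

Emit:
send_rows(offset=[[0, 0.3, 0], [0, 0.6, 0], [0, 0.95, 0], [0, 0.95, 0], [0, 0.95, 0]], turn=[[0, 0, 0], [0, 0, 0], [0, 0, 0], [0, 0, 0], [0, 0, 0]], fingers=[0, 0, 0, 0, 0])

```text
time: 27.05
position: [0.6325, -0.0462, 0.059]
eef_rot: [-90.0, -0.0, -97.2]
wrist_force: [1.4, 0.9, 3.9]
gripper_width: 0.322
```

Emit:
send_rows(offset=[[0, 0, 0], [0, 0, 0], [0, 0, 0], [0, 0, 0], [0, -4, 0], [0, -9, 0], [0, -14, 0], [0, -14, 0]], turn=[[0, 0, 0], [0, 0, 0], [0, 0, 0], [0, 0, 0], [0, 0, 0], [0, 0, 0], [0, 0, 0], [0, 0, 0]], fingers=[0.5, 0.8, 1, 1, 1, 1, 1, 1])

```text
time: 27.85
position: [0.6358, -0.047, 0.2079]
eef_rot: [-89.4, -0.1, -97.1]
wrist_force: [0.3, -0.1, 0.0]
gripper_width: 1.003
```

```bash
python3 chk.py .563 -.217 -69
```

```text
27.85 [ 0.63583861 -0.04702805  0.20787462] [-89.35801364  -0.10706753 -97.14538723] [ 0.30729841 -0.10349038  0.04173506]
(0.066, [(-18.25, 21.8), (-17.0, -5.6), (-15.75, 6.9), (-11.25, -2.9), (8.75, 3.3), (13.5, -17.9), (15.0, 9.6), (17.75, -21.0)])
(0.081, [(-17.25, 24.7), (-16.0, -4.5), (-14.75, 6.1), (-10.5, -3.1), (8.25, 3.4), (13.0, -16.9), (14.25, 10.2), (16.75, -22.1)])
0 [8.82, 2.39, -2.63] [-0.4, -14.1, 0.1] rows 1.9
0 [17.78, 7.78, -5.06] [-0.4, -28.1, 0.2] rows 2.1
```

Third is in, with the same profile as before. On to the one at (0.563,-0.217).

Emit:
send_rows(offset=[[4.5, 1, -1.5], [8.8, 2.4, -2.6], [17.8, 7.8, -5.1], [17.8, 7.8, -5.1], [17.8, 7.8, -5.1], [17.8, 7.8, -5.1], [17.8, 7.8, -5.1]], turn=[[0, -7, 0], [0, -14, 0], [0, -28, 0], [0, -28, 0], [0, -28, 0], [0, -28, 0], [0, -28, 0]], fingers=[1, 1, 1, 1, 1, 1, 1])

```text
time: 28.6
position: [0.5602, -0.2157, 0.1213]
eef_rot: [-90.0, 0.0, -69.2]
wrist_force: [0.1, 0.0, 0.4]
gripper_width: 1.003
```

```bash
python3 nxt.py .563 -.217 .6 -.13 -83
```

```text
28.6 [ 0.56018396 -0.21574282  0.1213001 ] [-9.00002416e+01  2.76050993e-02 -6.91881249e+01]
carrier (np.float64(3.0), -0.012, ([256, 195], 563.3, -218.8, 29.2, 82.0, 110.9))
0 [0.39, 9.19, 0.12] [-0.0, -0.0, 0.0] rows 1.8
0 [0.39, 11.77, 0.12] [-0.0, -0.0, 0.0] rows 0.5
--carry
0 [0.0, -14.58, 0.0] [0.0, 0.0, 0.0] rows 2.9
0 [-6.99, -14.58, 6.6] [0.0, 13.9, -0.0] rows 1.9
1 [-8.02, 0.0, 4.3] [0.0, 14.0, 0.0] rows 1.8
1 [-8.02, 6.9, 4.3] [0.0, 14.0, 0.0] rows 1.4
```

Emit:
send_rows(offset=[[0.39, 5, 0.12], [0.39, 9, 0.12], [0.39, 11, 0.12], [0.39, 11.8, 0.12], [0.39, 11.8, 0.12]], turn=[[0, 0, 0], [0, 0, 0], [0, 0, 0], [0, 0, 0], [0, 0, 0]], fingers=[1, 1, 1, 1, 1])

```text
time: 29.15
position: [0.5628, -0.2186, 0.0032]
eef_rot: [-90.0, 0.0, -69.1]
wrist_force: [0.0, 0.3, -0.0]
gripper_width: 0.998
```

Emit:
send_rows(offset=[[0, 0, 0], [0, 0, 0], [0, 0, 0], [0, 0, 0], [0, 0, 0], [0, 0, 0]], turn=[[0, 0, 0], [0, 0, 0], [0, 0, 0], [0, 0, 0], [0, 0, 0], [0, 0, 0]], fingers=[0.6, 0, 0, 0, 0, 0])

```text
time: 29.75
position: [0.5632, -0.2201, 0.0045]
eef_rot: [-89.9, -0.1, -69.2]
wrist_force: [-0.9, 0.5, 5.1]
gripper_width: 0.33
```

Emit:
send_rows(offset=[[0, -5, 0], [0, -10, 0], [-2.5, -14.6, 2], [-5, -14.6, 4.5], [-7, -14.6, 6.6], [-7, -14.6, 6.6], [-7, -14.6, 6.6]], turn=[[0, 0, 0], [0, 0, 0], [0, 5, 0], [0, 10, 0], [0, 14, 0], [0, 14, 0], [0, 14, 0]], fingers=[0, 0, 0, 0, 0, 0, 0])

```text
time: 30.45
position: [0.5993, -0.1304, 0.1492]
eef_rot: [-90.0, -0.0, -83.0]
wrist_force: [-0.4, -0.7, -0.6]
gripper_width: 0.333
```

```bash
python3 held.py
```

```text
30.45 [ 0.59931565 -0.13038094  0.14923509] [-9.00159562e+01 -1.54834151e-02 -8.30276168e+01] [-0.38639869 -0.67722428 -0.57286191] 0.33286657860055385
far end x (mm), two sides: [np.float64(-41.5), np.float64(-53.0)] [15.4 25.4]
0 [-8.11, -0.09, 4.39] [0.0, 14.0, 0.0] rows 1.8
0 [-8.12, 6.81, 4.4] [0.0, 14.0, 0.0] rows 1.4
0 [-8.12, 9.16, 4.4] [0.0, 14.0, 0.0] rows 0.5
```

Emit:
send_rows(offset=[[-4, 0, 2.2], [-8.05, 0, 4.4], [-8.05, 0, 4.4], [-8.05, 0, 4.4], [-8.05, 3.6, 4.4], [-8.05, 6.2, 4.4], [-8.05, 6.8, 4.4], [-8.05, 6.8, 4.4]], turn=[[0, 7, 0], [0, 14, 0], [0, 14, 0], [0, 14, 0], [0, 14, 0], [0, 14, 0], [0, 14, 0], [0, 14, 0]], fingers=[0, 0, 0, 0, 0, 0, 0, 0])

```text
time: 31.3
position: [0.6325, -0.0468, 0.0808]
eef_rot: [-90.1, -0.0, -97.2]
wrist_force: [0.8, 0.1, -0.4]
gripper_width: 0.332
```

Emit:
send_rows(offset=[[0, 0.3, 0], [0, 0.6, 0], [0, 0.6, 0]], turn=[[0, 0, 0], [0, 0, 0], [0, 0, 0]], fingers=[0, 0, 0])

```text
time: 31.6
position: [0.6339, -0.0459, 0.076]
eef_rot: [-89.9, -0.0, -97.2]
wrist_force: [0.4, -1.2, -0.5]
gripper_width: 0.33
```

Emit:
send_rows(offset=[[0, 0.3, -0.05], [0, 0.6, -0.05], [0, 0.9, -0.05], [0, 0.9, -0.05]], turn=[[0, 0, 0], [0, 0, 0], [0, 0, 0], [0, 0, 0]], fingers=[0, 0, 0, 0])

```text
time: 32.0
position: [0.6336, -0.0456, 0.0667]
eef_rot: [-89.9, -0.0, -97.1]
wrist_force: [3.1, -0.3, 2.0]
gripper_width: 0.335
```

Emit:
send_rows(offset=[[0, 0.3, 0], [0, 0.6, 0], [0, 1.0, 0], [0, 1.0, 0], [0, 1.0, 0]], turn=[[0, 0, 0], [0, 0, 0], [0, 0, 0], [0, 0, 0], [0, 0, 0]], fingers=[0, 0, 0, 0, 0])

```text
time: 32.5
position: [0.6327, -0.0455, 0.0561]
eef_rot: [-90.0, -0.0, -97.1]
wrist_force: [1.4, 0.0, 3.6]
gripper_width: 0.333
```

Emit:
send_rows(offset=[[0, 0, 0], [0, 0, 0], [0, 0, 0], [0, 0, 0], [0, -4, 0], [0, -9, 0], [0, -14, 0], [0, -14, 0]], turn=[[0, 0, 0], [0, 0, 0], [0, 0, 0], [0, 0, 0], [0, 0, 0], [0, 0, 0], [0, 0, 0], [0, 0, 0]], fingers=[0.5, 0.8, 1, 1, 1, 1, 1, 1])

```text
time: 33.3
position: [0.636, -0.0463, 0.2049]
eef_rot: [-89.4, -0.1, -97.1]
wrist_force: [0.3, 0.1, 0.8]
gripper_width: 1.001
```

```bash
python3 chk.py .545 -.393 -69; python3 - <<'E'
from h import *
c=snap("scene"); im=cv2.medianBlur(c["image"],3); hsv=cv2.cvtColor(im,cv2.COLOR_RGB2HSV)
g=cv2.cvtColor(im,cv2.COLOR_RGB2GRAY).astype(int); lg=cv2.cvtColor(cv2.medianBlur(im,31),cv2.COLOR_RGB2GRAY).astype(int)
for r in rects(c,.009,(g-lg>25)&(hsv[...,1]<90),60,300):
    if 300<r[1]<760 and -560<r[2]<260: print(r)
E
```

```text
33.3 [ 0.63595898 -0.04631472  0.20486097] [-89.36101403  -0.10271277 -97.14137609] [0.34899227 0.05983484 0.79218689]
(0.066, [(-18.25, 20.1), (-16.75, -5.1), (-15.75, 7.4), (-11.0, -3.2), (8.75, 2.9), (13.5, -21.1), (15.25, 10.4), (17.75, -19.1)])
(0.081, [(-17.25, 22.0), (-16.0, -3.7), (-14.75, 6.2), (-10.5, -3.5), (8.25, 3.2), (12.75, -20.1), (14.5, 10.3), (16.75, -20.8)])
0 [17.73, 2.1, -2.43] [-0.4, -14.1, 0.1] rows 3.6
0 [35.54, 7.51, -4.66] [-0.4, -28.1, 0.2] rows 3.7
([243, 239], 690.0, -221.4, 59.5, 60.9, 9.0)
([168, 233], 543.8, -395.7, 30.0, 84.1, 110.8)
([305, 207], 707.2, -0.6, 23.2, 49.2, 113.4)
([308, 168], 597.3, 97.5, 46.0, 60.5, 155.2)
([310, 114], 427.5, 251.6, 37.3, 98.1, 129.8)
```

Emit:
send_rows(offset=[[5, 1, -0.7], [10, 2, -1.4], [17.7, 2.1, -2.4], [35.5, 7.5, -4.7], [35.5, 7.5, -4.7], [35.5, 7.5, -4.7], [35.5, 7.5, -4.7], [35.5, 7.5, -4.7]], turn=[[0, -5, 0], [0, -10, 0], [0, -14, 0], [0, -28, 0], [0, -28, 0], [0, -28, 0], [0, -28, 0], [0, -28, 0]], fingers=[1, 1, 1, 1, 1, 1, 1, 1])

```text
time: 34.2
position: [0.539, -0.3947, 0.1173]
eef_rot: [-90.1, 0.2, -69.4]
wrist_force: [-0.6, -0.4, -0.1]
gripper_width: 1.0
```

Emit:
send_rows(offset=[[0, 0, 0], [0, 0, 0], [0, 0, 0]], turn=[[0, 0, 0], [0, 0, 0], [0, 0, 0]], fingers=[1, 1, 1])

```text
time: 34.5
position: [0.5427, -0.3903, 0.1214]
eef_rot: [-90.0, 0.0, -69.1]
wrist_force: [-0.0, -0.1, -0.2]
gripper_width: 1.0
```

```bash
python3 nxt.py .545 -.394 .6 -.15 -85
```

```text
34.5 [ 0.54267778 -0.39033667  0.1213711 ] [-8.99959065e+01  2.38293399e-02 -6.90560346e+01]
carrier (np.float64(2.5), -0.012, ([254, 196], 545.1, -395.7, 29.3, 82.4, 111.2))
0 [0.58, 9.16, 0.02] [-0.0, -0.2, 0.0] rows 1.8
0 [0.58, 11.74, 0.02] [-0.0, -0.2, 0.0] rows 0.5
--carry
0 [0.0, -14.58, 0.0] [0.0, 0.0, 0.0] rows 2.9
0 [-20.92, -14.58, 14.0] [0.0, 16.2, 0.0] rows 5.0
1 [-10.15, 0.0, 4.19] [0.0, 12.0, -0.0] rows 2.2
1 [-10.15, 6.9, 4.19] [0.0, 12.0, -0.0] rows 1.4
```

Emit:
send_rows(offset=[[0.58, 5, 0], [0.58, 9, 0], [0.58, 11, 0], [0.58, 11.75, 0], [0.58, 11.75, 0]], turn=[[0, 0, 0], [0, 0, 0], [0, 0, 0], [0, 0, 0], [0, 0, 0]], fingers=[1, 1, 1, 1, 1])

```text
time: 35.05
position: [0.5443, -0.3962, 0.0035]
eef_rot: [-90.0, 0.1, -69.1]
wrist_force: [-0.5, 0.2, 1.0]
gripper_width: 1.003
```

Emit:
send_rows(offset=[[0, 0, 0], [0, 0, 0], [0, 0, 0], [0, 0, 0], [0, 0, 0], [0, 0, 0]], turn=[[0, 0, 0], [0, 0, 0], [0, 0, 0], [0, 0, 0], [0, 0, 0], [0, 0, 0]], fingers=[0.6, 0, 0, 0, 0, 0])

```text
time: 35.65
position: [0.5447, -0.3979, 0.0051]
eef_rot: [-90.0, -0.1, -69.2]
wrist_force: [-0.7, 1.5, 6.5]
gripper_width: 0.331
```

Emit:
send_rows(offset=[[0, -5, 0], [0, -10, 0], [-4, -14.6, 3], [-8, -14.6, 5.5], [-12, -14.6, 8], [-16, -14.6, 10.5], [-20.9, -14.6, 14], [-20.9, -14.6, 14]], turn=[[0, 0, 0], [0, 0, 0], [0, 3, 0], [0, 6, 0], [0, 10, 0], [0, 13, 0], [0, 16, 0], [0, 16, 0]], fingers=[0, 0, 0, 0, 0, 0, 0, 0])

```text
time: 36.45
position: [0.6012, -0.1478, 0.1502]
eef_rot: [-90.0, 0.0, -85.0]
wrist_force: [-0.3, -0.8, 0.1]
gripper_width: 0.329
```

Emit:
send_rows(offset=[[0, 0, 0], [0, 0, 0]], turn=[[0, 0, 0], [0, 0, 0]], fingers=[0, 0])

```text
time: 36.65
position: [0.6006, -0.1527, 0.1498]
eef_rot: [-90.0, -0.0, -85.1]
wrist_force: [0.2, 0.4, -0.5]
gripper_width: 0.33
```

```bash
python3 held.py
```

```text
36.65 [ 0.60058095 -0.15265973  0.14980516] [-9.00037855e+01 -3.00770122e-02 -8.51042584e+01] [ 0.17699259  0.38853276 -0.47563032] 0.3295634504326434
far end x (mm), two sides: [np.float64(-43.0), np.float64(-46.0)] [16.9 20.7]
0 [-10.5, -0.03, 4.14] [0.0, 11.9, 0.0] rows 2.3
0 [-10.5, 6.87, 4.14] [0.0, 11.9, 0.0] rows 1.4
0 [-10.5, 9.22, 4.14] [0.0, 11.9, 0.0] rows 0.5
```

Emit:
send_rows(offset=[[-5, 0, 2.1], [-10.3, 0, 4.1], [-10.3, 0, 4.1], [-10.3, 0, 4.1], [-10.3, 3.6, 4.1], [-10.3, 5.8, 4.1], [-10.3, 5.8, 4.1], [-10.3, 5.8, 4.1]], turn=[[0, 6, 0], [0, 12, 0], [0, 12, 0], [0, 12, 0], [0, 12, 0], [0, 12, 0], [0, 12, 0], [0, 12, 0]], fingers=[0, 0, 0, 0, 0, 0, 0, 0])

```text
time: 37.5
position: [0.6324, -0.0479, 0.0922]
eef_rot: [-90.0, -0.0, -97.2]
wrist_force: [0.9, -0.3, 0.1]
gripper_width: 0.329
```

Emit:
send_rows(offset=[[0, 0, 0], [0, 0, 0]], turn=[[0, 0, 0], [0, 0, 0]], fingers=[0, 0])

```text
time: 37.7
position: [0.6337, -0.0469, 0.0936]
eef_rot: [-89.9, -0.0, -97.2]
wrist_force: [0.2, 0.8, -0.4]
gripper_width: 0.329
```

```bash
python3 -c "
from h import *
plan([[(.6327,-.0471,.078,-97.05)]])"
```

```text
0 [0.03, 1.56, -0.1] [-0.1, -0.1, 0.0] rows 0.3
```

Emit:
send_rows(offset=[[0, 0.4, -0.05], [0, 0.8, -0.05], [0, 1.2, -0.05], [0, 1.6, -0.05], [0, 1.6, -0.05]], turn=[[0, 0, 0], [0, 0, 0], [0, 0, 0], [0, 0, 0], [0, 0, 0]], fingers=[0, 0, 0, 0, 0])

```text
time: 38.2
position: [0.6324, -0.0461, 0.0755]
eef_rot: [-90.0, -0.0, -97.1]
wrist_force: [1.8, -1.2, -0.1]
gripper_width: 0.328
```

Emit:
send_rows(offset=[[0, 0.3, 0], [0, 0.6, 0], [0, 0.9, 0], [0, 0.9, 0]], turn=[[0, 0, 0], [0, 0, 0], [0, 0, 0], [0, 0, 0]], fingers=[0, 0, 0, 0])

```text
time: 38.6
position: [0.6327, -0.0461, 0.0669]
eef_rot: [-89.9, -0.0, -97.1]
wrist_force: [3.2, -0.3, 2.2]
gripper_width: 0.329
```

Emit:
send_rows(offset=[[0, 0.3, 0], [0, 0.6, 0], [0, 1.0, 0], [0, 1.0, 0], [0, 1.0, 0]], turn=[[0, 0, 0], [0, 0, 0], [0, 0, 0], [0, 0, 0], [0, 0, 0]], fingers=[0, 0, 0, 0, 0])

```text
time: 39.1
position: [0.6326, -0.046, 0.0569]
eef_rot: [-90.0, -0.0, -97.1]
wrist_force: [2.2, 0.0, 4.2]
gripper_width: 0.332
```

Emit:
send_rows(offset=[[0, 0, 0], [0, 0, 0], [0, 0, 0], [0, 0, 0], [0, -4, 0], [0, -9, 0], [0, -14, 0], [0, -14, 0]], turn=[[0, 0, 0], [0, 0, 0], [0, 0, 0], [0, 0, 0], [0, 0, 0], [0, 0, 0], [0, 0, 0], [0, 0, 0]], fingers=[0.5, 0.8, 1, 1, 1, 1, 1, 1])

```text
time: 39.9
position: [0.6353, -0.0468, 0.2053]
eef_rot: [-89.4, -0.1, -97.1]
wrist_force: [1.2, 0.7, -0.9]
gripper_width: 0.996
```

Emit:
send_rows(offset=[[0, 0, 0], [0, 0, 0]], turn=[[0, 0, 0], [0, 0, 0]], fingers=[1, 1])

```text
time: 40.1
position: [0.6316, -0.0459, 0.1954]
eef_rot: [-90.1, 0.0, -97.2]
wrist_force: [-0.7, 0.6, -0.9]
gripper_width: 1.004
```

```bash
python3 chk.py; python3 - <<'E'
from h import *
import glob,os
f=max(glob.glob("pics/m*.png"),key=os.path.getmtime); im=cv2.imread(f)
cv2.imwrite("pics/w8c.png",cv2.resize(im[90:280,150:360],None,fx=3,fy=3,interpolation=cv2.INTER_CUBIC))
plan([[(.55,.1,.2,-65)],[(.473,.31,.2,-13)]])
E
```

```text
40.1 [ 0.63164018 -0.0458691   0.19538581] [-9.01123367e+01  1.25180449e-02 -9.71519609e+01] [-0.74318952  0.60820687 -0.88882904]
(0.066, [(-18.5, 31.6), (-16.75, -8.7), (-15.75, 12.4), (-11.0, -3.0), (9.0, 2.9), (13.5, -18.4), (14.75, 16.1), (17.5, -25.6)])
(0.081, [(-17.5, 30.5), (-16.0, -8.8), (-14.75, 12.2), (-10.5, -3.4), (8.5, 3.0), (12.75, -17.2), (14.0, 16.2), (16.5, -26.0)])
0 [-13.45, -0.48, -9.89] [0.1, -32.1, -0.1] rows 3.7
1 [-22.29, 0.0, 1.9] [-0.0, -52.0, 0.0] rows 6.1
```

View pics/w8c.png

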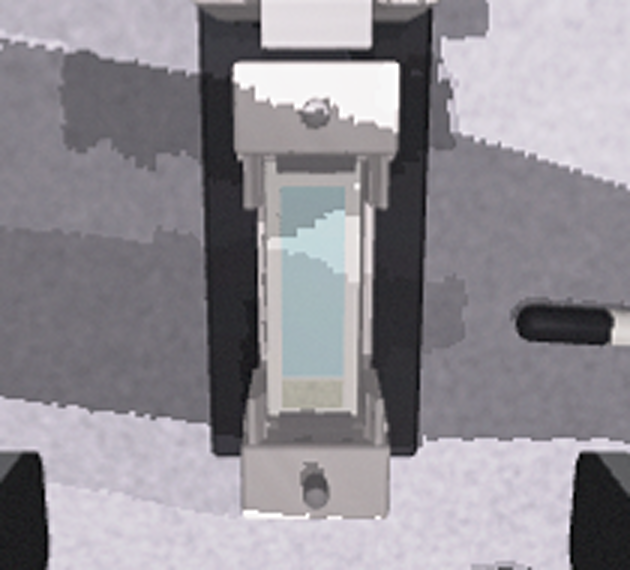

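All five are in and the top one is held at lip level (crop 267-357 × 170-412). Now the cover.

Emit:
send_rows(offset=[[-3.5, -0.5, -2.5], [-7, -0.5, -5], [-13.4, -0.5, -9.9], [-13.4, -0.5, -9.9], [-13.4, -0.5, -9.9], [-13.4, -0.5, -9.9]], turn=[[0, -8, 0], [0, -16, 0], [0, -24, 0], [0, -32, 0], [0, -32, 0], [0, -32, 0]], fingers=[1, 1, 1, 1, 1, 1])

```text
time: 40.75
position: [0.55, 0.0998, 0.2006]
eef_rot: [-90.1, 0.0, -65.1]
wrist_force: [0.4, 0.3, -0.5]
gripper_width: 0.996
```

Emit:
send_rows(offset=[[-4, 0, 0.4], [-8, 0, 0.8], [-12, 0, 1.2], [-16, 0, 1.6], [-22.3, 0, 1.9], [-22.3, 0, 1.9], [-22.3, 0, 1.9], [-22.3, 0, 1.9]], turn=[[0, -8, 0], [0, -16, 0], [0, -24, 0], [0, -32, 0], [0, -40, 0], [0, -48, 0], [0, -52, 0], [0, -52, 0]], fingers=[1, 1, 1, 1, 1, 1, 1, 1])

```text
time: 41.55
position: [0.4745, 0.3092, 0.2007]
eef_rot: [-90.1, 0.1, -13.2]
wrist_force: [1.0, -0.5, -0.3]
gripper_width: 1.001
```

Emit:
send_rows(offset=[[0, 0, 0], [0, 0, 0]], turn=[[0, 0, 0], [0, 0, 0]], fingers=[1, 1])

```text
time: 41.75
position: [0.4747, 0.3088, 0.2014]
eef_rot: [-90.0, 0.0, -13.4]
wrist_force: [-0.2, -0.1, -0.3]
gripper_width: 1.002
```

```bash
python3 - <<'E'
from h import *
import pickle
s=bot.sense(); print(s["time"],s["position"],s["eef_rot"])
c=snap("wrist","w9"); pickle.dump(c,open("w9.pkl","wb")); im=cv2.imread("pics/w9.png"); 
cv2.imwrite("pics/w9c.png",cv2.resize(im,None,fx=1.5,fy=1.5,interpolation=cv2.INTER_CUBIC))
print(proj(c,[[.4733,.3246,.032],[.4733,.3246,.01]])*1.5)
plan([[(.4733,.3246,.05,-12.9),(.4733,.3246,.0135,-12.9)]])
E
```

```text
41.75 [0.47468617 0.30876411 0.20135387] [-9.00292952e+01  2.23810269e-02 -1.33573805e+01]
[[399.84731799 264.00523204]
 [398.49192093 258.35263829]]
0 [-0.49, 15.15, 1.51] [0.0, -0.4, -0.0] rows 3.0
0 [-0.49, 18.8, 1.51] [0.0, -0.4, -0.0] rows 0.7
```

View pics/w9c.png

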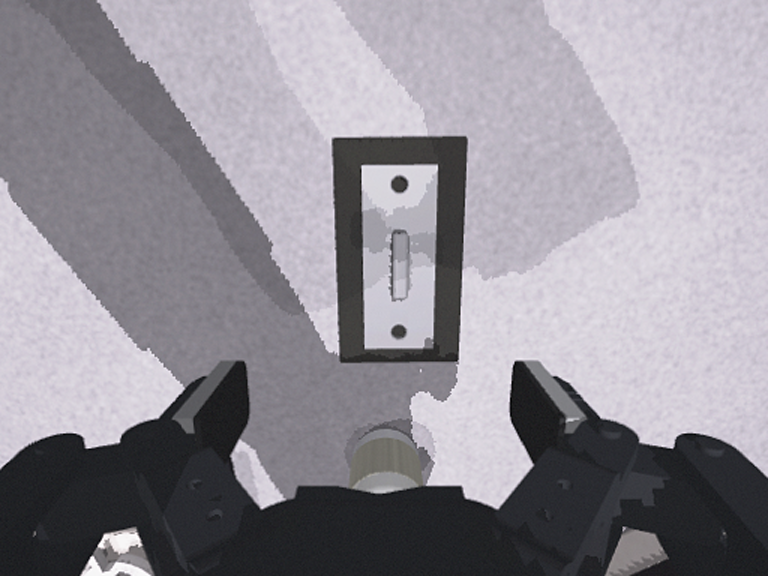

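Cover lies square on the pad: holes at view (399,184) and (398,331), bar (392-408, 230-300), matching my recorded release pose.

```bash
python3 - <<'E'
from h import *
import pickle
c=pickle.load(open("w9.pkl","rb")); g=cv2.cvtColor(c["image"],cv2.COLOR_RGB2GRAY)
# plate mask (bright) inside pad -> rectangle; holes
k=plane(c,np.array([(399.3,184),(398.3,331)])/1.5,.010); m=k.mean(0); print(k,m,np.linalg.norm(k[0]-k[1]))
C=plane(c,np.array([(360,163.5),(438.5,163.5),(434,350),(363,349)])/1.5,.010); print(C.mean(0))
t=np.radians(-12.9); ex=np.array([np.cos(t),np.sin(t)]); ez=np.array([-np.sin(t),np.cos(t)])
for q in (m,C.mean(0)): print("centre in grip frame (mm)",1000*(q-[.4733,.3246])@ex,1000*(q-[.4733,.3246])@ez)
E
```

```text
[[0.41925611 0.3373002 ]
 [0.53104691 0.31154134]] [0.47515151 0.32442077] 0.1147201068733986
[0.47587513 0.3243399 ]
centre in grip frame (mm) 1.844793097834093 0.2386458322522955
centre in grip frame (mm) 2.5681997483587837 0.32136650807444106
```

Emit:
send_rows(offset=[[-0.5, 5, 1.5], [-0.5, 10, 1.5], [-0.5, 15, 1.5], [-0.5, 18, 1.5], [-0.5, 18.75, 1.5], [-0.5, 18.75, 1.5], [-0.5, 18.75, 1.5]], turn=[[0, -0.4, 0], [0, -0.4, 0], [0, -0.4, 0], [0, -0.4, 0], [0, -0.4, 0], [0, -0.4, 0], [0, -0.4, 0]], fingers=[1, 1, 1, 1, 1, 1, 1], grip_force=60)

```text
time: 42.5
position: [0.4743, 0.3257, 0.0166]
eef_rot: [-89.9, -0.1, -12.8]
wrist_force: [0.9, 0.2, 0.4]
gripper_width: 1.0
```

Emit:
send_rows(offset=[[0, 0, 0], [0, 0, 0], [0, 0, 0], [0, 0, 0], [0, 0, 0], [0, 0, 0], [0, 0, 0]], turn=[[0, 0, 0], [0, 0, 0], [0, 0, 0], [0, 0, 0], [0, 0, 0], [0, 0, 0], [0, 0, 0]], fingers=[0.3, 0, 0, 0, 0, 0, 0])

```text
time: 43.2
position: [0.4729, 0.3255, 0.0146]
eef_rot: [-90.0, -0.0, -12.7]
wrist_force: [-0.9, 0.2, 3.9]
gripper_width: 0.124
```

```bash
python3 - <<'E'
from h import *
s=bot.sense(); print(s["time"],s["position"],s["eef_rot"],s["wrist_force"],s["gripper_width"])
p=s["position"];x,y,z=p
plan([[(x,y,.16,-12.9),(.52,.18,.18,-40)],[(.56,.05,.18,-80)],[(.6331,-.0452,.17,-97.05),(.6331,-.0452,.11,-97.05)]])
E
```

```text
43.2 [0.47293151 0.32547219 0.01461131] [-8.99856043e+01 -2.28505821e-02 -1.27428433e+01] [-0.91477232  0.20699744  3.90280157] 0.12366744631498826
0 [0.01, -14.54, 0.0] [-0.0, 0.2, 0.0] rows 2.9
0 [7.81, -16.54, -13.15] [-0.0, 27.3, 0.0] rows 3.2
1 [11.42, -0.0, -7.39] [-0.0, 40.0, -0.0] rows 4.7
2 [10.64, 1.0, 5.55] [0.0, 17.0, -0.0] rows 2.4
2 [10.64, 7.0, 5.55] [0.0, 17.0, -0.0] rows 1.2
```

Emit:
send_rows(offset=[[0, -5, 0], [0, -10, 0], [0, -14.5, 0], [3, -16.5, -5], [5.5, -16.5, -9], [7.8, -16.5, -13.1], [7.8, -16.5, -13.1], [7.8, -16.5, -13.1]], turn=[[0, 0, 0], [0, 0, 0], [0, 0, 0], [0, 8, 0], [0, 16, 0], [0, 24, 0], [0, 27, 0], [0, 27, 0]], fingers=[0, 0, 0, 0, 0, 0, 0, 0])

```text
time: 44.0
position: [0.5201, 0.1788, 0.1787]
eef_rot: [-90.0, 0.0, -40.0]
wrist_force: [-0.5, 0.5, -1.7]
gripper_width: 0.123
```

Emit:
send_rows(offset=[[3, 0, -2], [6, 0, -4], [9, 0, -6], [11.4, 0, -7.4], [11.4, 0, -7.4], [11.4, 0, -7.4]], turn=[[0, 8, 0], [0, 16, 0], [0, 24, 0], [0, 32, 0], [0, 40, 0], [0, 40, 0]], fingers=[0, 0, 0, 0, 0, 0])

```text
time: 44.6
position: [0.56, 0.0511, 0.1787]
eef_rot: [-90.1, 0.0, -79.8]
wrist_force: [-0.2, 0.3, -2.4]
gripper_width: 0.125
```

Emit:
send_rows(offset=[[4, 0, 2], [8, 0.5, 4], [10.5, 1, 5.5], [10.5, 1, 5.5], [10.5, 1, 5.5], [10.5, 1, 5.5]], turn=[[0, 6, 0], [0, 12, 0], [0, 17, 0], [0, 17, 0], [0, 17, 0], [0, 17, 0]], fingers=[0, 0, 0, 0, 0, 0])

```text
time: 45.2
position: [0.6326, -0.0413, 0.1694]
eef_rot: [-90.0, 0.0, -96.5]
wrist_force: [0.4, -0.9, -2.2]
gripper_width: 0.12
```

```bash
python3 - <<'E'
from h import *
import pickle
s=bot.sense(); print(s["time"],s["position"],s["eef_rot"],s["wrist_force"],s["gripper_width"])
c=snap("wrist","w10"); pickle.dump(c,open("w10.pkl","wb"))
plan([[(.6332,-.0425,.108,-97.05),(.6332,-.0425,.0965,-97.05)]])
E
```

```text
45.2 [ 0.63263925 -0.04126544  0.16939292] [-9.00231072e+01  1.68866851e-02 -9.64589181e+01] [ 0.40683316 -0.8893378  -2.17648844] 0.12041751908239534
0 [0.11, 6.16, 0.06] [-0.0, 0.5, -0.0] rows 1.2
0 [0.11, 7.31, 0.06] [-0.0, 0.5, -0.0] rows 0.2
```

View pics/w10.png

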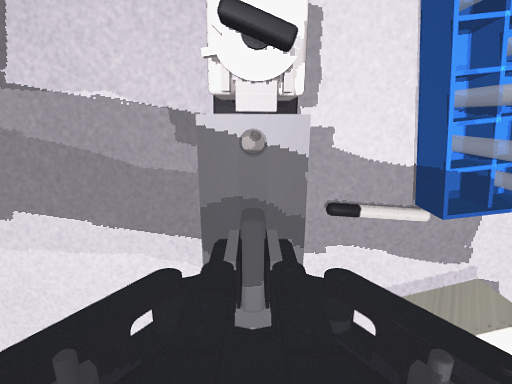

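The cover is held square and pin_a shows through its hole at (254,142). Lowering over the pins.

Emit:
send_rows(offset=[[0.1, 3, 0.06], [0.1, 5.5, 0.06], [0.1, 6, 0.06], [0.1, 6, 0.06], [0.1, 6, 0.06]], turn=[[0, 0.5, 0], [0, 0.5, 0], [0, 0.5, 0], [0, 0.5, 0], [0, 0.5, 0]], fingers=[0, 0, 0, 0, 0])

```text
time: 45.75
position: [0.6341, -0.0438, 0.1111]
eef_rot: [-89.9, -0.0, -97.2]
wrist_force: [0.3, 1.6, -1.2]
gripper_width: 0.117
```

Emit:
send_rows(offset=[[0, 0.4, 0], [0, 0.8, 0], [0, 0.8, 0]], turn=[[0, 0, 0], [0, 0, 0], [0, 0, 0]], fingers=[0, 0, 0])

```text
time: 46.05
position: [0.6334, -0.044, 0.101]
eef_rot: [-90.0, -0.0, -97.2]
wrist_force: [0.3, -0.4, -2.2]
gripper_width: 0.117
```

Emit:
send_rows(offset=[[-0.12, 0, 0], [-0.12, 0.3, 0], [-0.12, 0.6, 0], [-0.12, 0.6, 0]], turn=[[0, 0, 0], [0, 0, 0], [0, 0, 0], [0, 0, 0]], fingers=[0, 0, 0, 0])

```text
time: 46.45
position: [0.6334, -0.0428, 0.0946]
eef_rot: [-90.0, 0.0, -97.2]
wrist_force: [-1.4, 0.5, -2.1]
gripper_width: 0.124
```

Emit:
send_rows(offset=[[0, 0.25, 0], [0, 0.45, 0], [0, 0.45, 0], [0, 0.45, 0]], turn=[[0, 0, 0], [0, 0, 0], [0, 0, 0], [0, 0, 0]], fingers=[0, 0, 0, 0])

```text
time: 46.85
position: [0.6336, -0.0428, 0.0907]
eef_rot: [-90.0, -0.0, -97.2]
wrist_force: [-0.2, -0.0, -2.9]
gripper_width: 0.124
```

Emit:
send_rows(offset=[[0, 0.1, 0], [0, 0.2, 0], [0, 0.2, 0], [0, 0.2, 0]], turn=[[0, 0, 0], [0, 0, 0], [0, 0, 0], [0, 0, 0]], fingers=[0, 0, 0, 0])

```text
time: 47.25
position: [0.6337, -0.0429, 0.0906]
eef_rot: [-90.0, -0.0, -97.2]
wrist_force: [-6.8, 0.6, 12.1]
gripper_width: 0.119
```

Emit:
send_rows(offset=[[0, 0, 0], [0, 0, 0], [0, 0, 0], [0, 0, 0], [0, -4, 0], [0, -8, 0], [0, -12, 0], [0, -12, 0]], turn=[[0, 0, 0], [0, 0, 0], [0, 0, 0], [0, 0, 0], [0, 0, 0], [0, 0, 0], [0, 0, 0], [0, 0, 0]], fingers=[0.5, 1, 1, 1, 1, 1, 1, 1])

```text
time: 48.05
position: [0.6362, -0.0435, 0.2156]
eef_rot: [-89.5, -0.1, -97.2]
wrist_force: [0.2, 0.3, 1.0]
gripper_width: 1.0
```

```bash
python3 - <<'E'
from h import *
s=bot.sense(); print(s["time"],s["position"],s["eef_rot"],s["wrist_force"])
snap("wrist","w11")
plan([[(.648,.078,.22,-28)]])
E
```

```text
48.05 [ 0.6362038  -0.04350842  0.21556511] [-8.94750745e+01 -8.17352672e-02 -9.72456016e+01] [0.21103227 0.32870531 1.03433574]
0 [-12.19, -0.78, -0.27] [-0.3, -69.2, 0.2] rows 8.1
```

Emit:
send_rows(offset=[[-3, -0.8, 0], [-6, -0.8, 0], [-9, -0.8, 0], [-12.2, -0.8, -0.2], [-12.2, -0.8, -0.2], [-12.2, -0.8, -0.2], [-12.2, -0.8, -0.2], [-12.2, -0.8, -0.2]], turn=[[0, -8.5, 0], [0, -17, 0], [0, -25.5, 0], [0, -34, 0], [0, -42.5, 0], [0, -51, 0], [0, -59.5, 0], [0, -68, 0]], fingers=[1, 1, 1, 1, 1, 1, 1, 1])

```text
time: 48.9
position: [0.6466, 0.0786, 0.2151]
eef_rot: [-90.1, 0.1, -28.9]
wrist_force: [0.3, 0.1, -0.5]
gripper_width: 1.004
```

Emit:
send_rows(offset=[[0, 0, 0], [0, 0, 0]], turn=[[0, 0, 0], [0, 0, 0]], fingers=[1, 1])

```text
time: 49.1
position: [0.6467, 0.0784, 0.2157]
eef_rot: [-90.0, 0.1, -29.5]
wrist_force: [-0.3, 0.5, 0.3]
gripper_width: 1.0
```

```bash
python3 - <<'E'
from h import *
import pickle
s=bot.sense(); print(s["time"],s["position"],s["eef_rot"],s["qpos"])
c=snap("wrist","w12"); pickle.dump(c,open("w12.pkl","wb"))
a=cv2.imread("pics/w11.png")[60:280,160:360]; b=cv2.imread("pics/w12.png")[60:280,130:360]
cv2.imwrite("pics/k.png",cv2.resize(np.hstack([a,b]),None,fx=1.85,fy=1.85,interpolation=cv2.INTER_CUBIC))
E
```

```text
49.1 [0.64673031 0.07844876 0.21570456] [-9.00397477e+01  6.92126912e-02 -2.95040731e+01] [-4.55518240e+00  1.51088964e+01  1.41163199e+01  8.90869435e+01
 -6.84401632e-03  2.49488714e+01]
```

View pics/k.png

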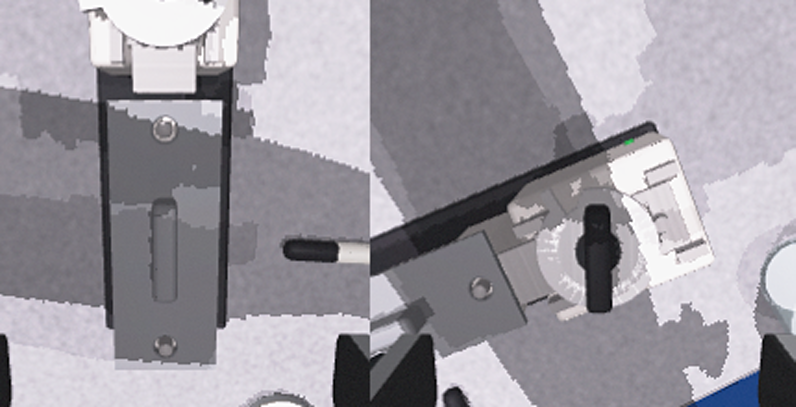

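Left: cover seated with both pins centred in its holes, (165,128) and (165,345). Right: knob bar runs vertically from (598,205) to (599,312), so the tool yaw is aligned with it.

```bash
python3 - <<'E'
from h import *
import pickle
c=pickle.load(open("w12.pkl","rb")); f=lambda *a:[((x-370)/1.85+130,y/1.85+60) for x,y in a]
k=plane(c,f((587,208),(609,208),(612,311),(587,311)),.128); print(k,k.mean(0)); d=k[2]+k[3]-k[0]-k[1]; print(np.degrees(np.arctan2(d[1],d[0])),np.linalg.norm(d)/2)
m=k.mean(0); plan([[(*m,.15,-29.5),(*m,.110,-29.5)]])
E
```

```text
[[0.62335224 0.08638996]
 [0.62798387 0.09460345]
 [0.66985956 0.07287086]
 [0.66431434 0.06304185]] [0.6463775  0.07922653]
-28.555234383344192 0.04715498225484569
0 [-0.07, 6.6, 0.05] [0.0, 0.0, -0.0] rows 1.3
0 [-0.07, 10.6, 0.05] [0.0, 0.0, -0.0] rows 0.8
```

Emit:
send_rows(offset=[[0, 5, 0], [0, 9, 0], [0, 10.6, 0], [0, 10.6, 0], [0, 10.6, 0]], turn=[[0, -0.8, 0], [0, -0.8, 0], [0, -0.8, 0], [0, -0.8, 0], [0, -0.8, 0]], fingers=[1, 1, 1, 1, 1], grip_force=40)

```text
time: 49.65
position: [0.6478, 0.0784, 0.1126]
eef_rot: [-90.0, -0.1, -28.5]
wrist_force: [0.2, 0.4, -0.1]
gripper_width: 1.002
```

Emit:
send_rows(offset=[[0, 0, 0], [0, 0, 0], [0, 0, 0], [0, 0, 0], [0, 0, 0], [0, 0, 0], [0, 0, 0]], turn=[[0, 0, 0], [0, 0, 0], [0, 0, 0], [0, 0, 0], [0, 0, 0], [0, 0, 0], [0, 0, 0]], fingers=[0.3, 0, 0, 0, 0, 0, 0])

```text
time: 50.35
position: [0.6472, 0.0784, 0.1111]
eef_rot: [-90.0, -0.0, -28.5]
wrist_force: [-2.3, -1.1, 2.8]
gripper_width: 0.129
```

```bash
python3 -c "
from h import *
s=bot.sense(); print(s['position'],s['eef_rot'],s['wrist_force'],s['wrist_torque'],s['gripper_width'])"
```

```text
[0.64719054 0.07837494 0.1111422 ] [-9.00000454e+01 -2.33684710e-02 -2.84506011e+01] [-2.25833269 -1.11607652  2.75897662] [-0.05254539  0.23316218  0.02955926] 0.12873560768337833
```

Emit:
send_rows(offset=[[0, 0, 0], [0, 0, 0], [0, 0, 0], [0, 0, 0], [0, 0, 0], [0, 0, 0], [0, 0, 0], [0, 0, 0]], turn=[[0, 7, 0], [0, 14, 0], [0, 21, 0], [0, 28, 0], [0, 35, 0], [0, 42, 0], [0, 49, 0], [0, 49, 0]], fingers=[0, 0, 0, 0, 0, 0, 0, 0])

```text
time: 51.15
position: [0.6484, 0.0793, 0.1112]
eef_rot: [-89.8, 0.1, -77.7]
wrist_force: [5.1, 5.1, 0.3]
gripper_width: 0.131
```

Emit:
send_rows(offset=[[0, 0, 0], [0, 0, 0], [0, 0, 0], [0, 0, 0], [0, 0, 0], [0, 0, 0]], turn=[[0, 7, 0], [0, 14, 0], [0, 21, 0], [0, 28, 0], [0, 33, 0], [0, 33, 0]], fingers=[0, 0, 0, 0, 0, 0])

```text
time: 51.75
position: [0.6494, 0.0792, 0.1112]
eef_rot: [-89.8, 0.2, -110.6]
wrist_force: [11.6, 3.9, -2.9]
gripper_width: 0.125
```

```bash
python3 -c "
from h import *
s=bot.sense(); print(s['position'],s['eef_rot'],s['wrist_force'],s['wrist_torque'],s['gripper_width'])"
```

```text
[0.64943265 0.07921572 0.11120749] [ -89.76009786    0.19074378 -110.60562533] [11.62626681  3.90977247 -2.92213357] [ 0.94991183 -2.39785449 -0.16156767] 0.12536387755829315
```

Emit:
send_rows(offset=[[0, 0, 0.1], [0, 0, 0.15], [0, 0, 0.15], [0, 0, 0.15], [0, 0, 0.15], [0, 0, 0.15]], turn=[[0, 3, 0], [0, 7, 0], [0, 11, 0], [0, 14, 0], [0, 16, 0], [0, 16, 0]], fingers=[0, 0, 0, 0, 0, 0])

```text
time: 52.35
position: [0.65, 0.0789, 0.1112]
eef_rot: [-89.9, 0.2, -126.5]
wrist_force: [6.3, 5.3, -0.5]
gripper_width: 0.13
```

```bash
python3 -c "
from h import *
s=bot.sense(); print(s['position'],s['eef_rot'],s['wrist_force'],s['wrist_torque'],s['gripper_width'],s['effort'][5])"
```

```text
[0.64997272 0.07893804 0.11117006] [ -89.91134925    0.20333942 -126.48031266] [ 6.29483135  5.31387631 -0.46074709] [ 1.10633107 -1.42700438 -0.04581451] 0.13003502487893112 0.3958903905004263
```

Emit:
send_rows(offset=[[0, 0, 0], [0, 0, 0], [0, 0, 0], [0, 0, 0], [0, -4, 0], [0, -8, 0], [0, -12, 0], [0, -12, 0]], turn=[[0, 0, 0], [0, 0, 0], [0, 0, 0], [0, 0, 0], [0, 0, 0], [0, 0, 0], [0, 0, 0], [0, 0, 0]], fingers=[0.5, 1, 1, 1, 1, 1, 1, 1])

```text
time: 53.15
position: [0.6508, 0.0777, 0.2377]
eef_rot: [-89.5, 0.3, -126.4]
wrist_force: [-0.0, -0.7, 0.4]
gripper_width: 1.003
```

Emit:
send_rows(offset=[[0, -4, 0], [0, -4, 0], [0, -4, 0]], turn=[[0, -8, 0], [0, -16, 0], [0, -24, 0]], fingers=[1, 1, 1])

```text
time: 53.45
position: [0.649, 0.0778, 0.2719]
eef_rot: [-89.9, 0.0, -102.1]
wrist_force: [-0.4, 0.3, -0.6]
gripper_width: 1.001
```

```bash
python3 - <<'E'
from h import *
import pickle
s=bot.sense(); print(s["time"],s["position"],s["eef_rot"],s["wrist_force"])
c=snap("wrist","w13"); pickle.dump(c,open("w13.pkl","wb"))
P=[(.6329,-.0452,.08),(.648,.079,.128)]; q=proj(c,P); print(q)
x0=int(max(0,min(q[:,0])-60)); y0=int(max(0,min(q[:,1])-60)); print(x0,y0)
cv2.imwrite("pics/fin.png",cv2.resize(cv2.imread("pics/w13.png")[y0:y0+200,x0:x0+250],None,fx=3,fy=3,interpolation=cv2.INTER_CUBIC))
E
```

```text
53.45 [0.64904084 0.07779318 0.27187379] [-8.98843564e+01  6.33880278e-03 -1.02124560e+02] [-0.39701982  0.30688993 -0.64379672]
[[260.79268518 271.35047608]
 [251.93886987 183.98151543]]
191 123
```

View pics/fin.png

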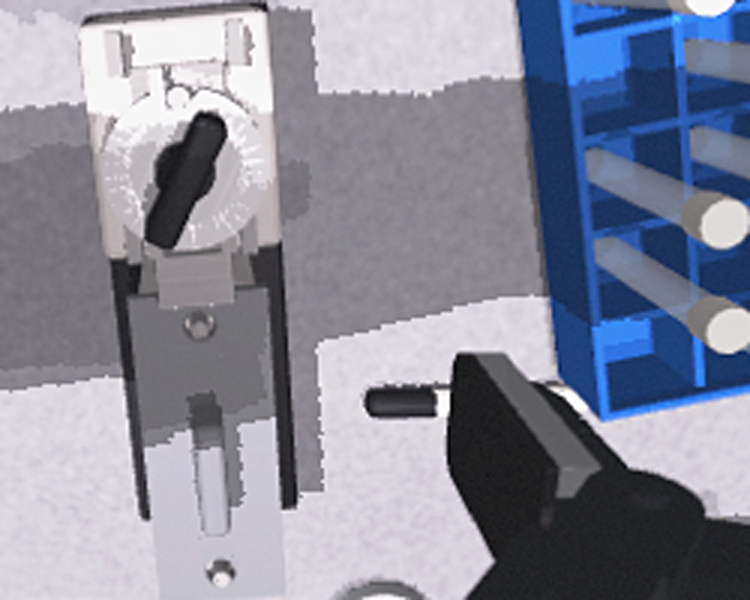

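The tongue (160-235, 250-303) now overlaps the cover's edge (y about 293), the roller sits in the notch at (178,97), and both pins show through the cover. I'll check the knob angle and that the bench is clear.

```bash
python3 - <<'E'
from h import *
import pickle
c=pickle.load(open("w13.pkl","rb")); f=lambda *a:[(x/3+191,y/3+123) for x,y in a]
k=plane(c,f((165,238),(210,122)),.128); d=k[0]-k[1]; a=np.degrees(np.arctan2(d[1],d[0])); print("bar",a,"knob rad",np.radians((-7.05-a)%180))
t=plane(c,f((197,303)),.0895)[0]; e=plane(c,f((145,297),(265,290)),.086).mean(0); u=np.array([.1227,.9924]); M=np.array([.6329,-.0452])
print("tongue tip y, cover edge y (mm)",1000*(t-M)@u,1000*(e-M)@u)
s=snap("scene","s9"); im=cv2.medianBlur(s["image"],3); hsv=cv2.cvtColor(im,cv2.COLOR_RGB2HSV)
g=cv2.cvtColor(im,cv2.COLOR_RGB2GRAY).astype(int); lg=cv2.cvtColor(cv2.medianBlur(im,31),cv2.COLOR_RGB2GRAY).astype(int)
for r in rects(s,.009,(g-lg>25)&(hsv[...,1]<90),60,300):
    if 300<r[1]<800 and -560<r[2]<460: print(r)
E
```

```text
bar -122.74039626433449 knob rad 2.019178327749585
tongue tip y, cover edge y (mm) 67.81682097979584 70.19669693432951
([202, 308], 796.5, -431.5, 25.3, 52.8, 142.4)
([232, 279], 774.0, -318.2, 11.4, 124.2, 98.4)
([295, 240], 779.6, -93.5, 11.2, 71.7, 167.9)
([243, 239], 690.0, -221.4, 59.5, 60.9, 9.0)
([295, 222], 740.2, -57.8, 36.6, 108.8, 12.6)
([337, 210], 767.0, 89.8, 47.7, 99.6, 175.2)
([276, 192], 611.9, -44.2, 21.5, 82.4, 81.4)
([281, 127], 408.5, 124.9, 35.8, 66.7, 127.6)
```

View pics/s9.png

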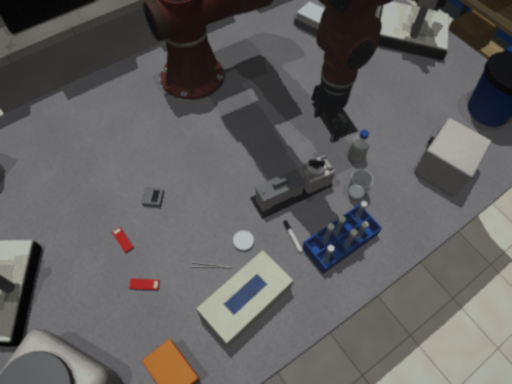

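The bench is clear of carriers. The red pieces and the other items have not moved.

```bash
python3 -c "
from h import *
print(bot.sense()['time'], order.hand_in())"
```

```text
the job is handed in; nothing more can be done
53.55 None
```

I finished the job and handed it in at 53.6 s of the 210 s allowed. I laid the cover on the pad and pushed all five carriers past the lips one at a time. Then I put the cover back over both pins and turned the cam knob clockwise about 98° until the follower dropped.

**Checks that passed:**
- **Carriers:** after each insertion the wrist image showed the top carrier at lip level. Each one below it is inferred from that, since only the top one is visible.
- **Cover:** it met the towers at the expected height with about 14 N. Both pins showed through its holes afterwards.
- **Tongue:** its tip measured about 68 mm along the feeder, against a cover edge at about 70 mm. That is an overlap of 2.4 mm by measurement, against the 3.5 mm you describe.
- **Bench:** the final scene image shows no carrier left and the bystanders and red pieces where they were.

**Disagreements:**
- **Knob angle:** my image measurement gave about 2.02 rad, while the tool's angle at release gave about 2.08 rad; the notch should be at 2.11. I took the difference as pixel-picking error, because the tongue was out and the turning torque had dropped almost to zero.
- **Length offset:** the last carriers were gripped 1–2 mm off centre along their length. I corrected for that before inserting them.
- **Insertion force:** the readings between push steps were 1–4 N, below the stated 5–10 N. I relied on the images instead.

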